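Mark the earring display bars on the vanity press

TASK

Set up the marking press: turn the regulator dial until its pointer is on the red mark, then slide the clear guard fully home over the dial to lock it. Then take the display bars that are there one at a time, from lightest to darkest (white, grey, black) so that no dark lacquer gets on the pale ones: slide each along the press bed until its red spot sits under the needle and push the cap down until the point touches inside the spot. Let the needle spring back up, and finish with all the bars lying flat side by side in the walnut tray, pulls up; do not disturb the bangle, the saucer or the comb.

Things in the scene. Friction and masses are not known exactly. Their poses are not given: they have to be found in the camera images.
- tip (a point): lower point of the steel needle of the marking press (white lacquered C-frame press, 118 mm tall). The needle only moves straight up and down; at rest its point hangs 40 mm above the counter, 20 mm above the top of a bar lying on the bed. This point moves with the needle; z axis up.
- cap (a point): centre of the top face of the round black push cap (44 mm across) on the needle's upper end, 112 mm above its point (about 152 mm above the counter at rest). Push it straight down about 20 mm to bring the point onto a bar; a spring lifts it back (about 3 N at first, 6 N at 20 mm; beyond that the bar resists).
- plunger (a joint): downward travel of the needle, 0 at rest (up) to 0.026 m; about 0.020 when the point touches a bar on the bed.
- press: the press, fixed. Origin on the counter straight below the needle, z up. Flat aluminium bed 6 mm thick, 110 mm wide, from 165 mm on the -x side to 60 mm on the +x side; column at 70 to 110 mm on the +x side; overhanging head 44 mm wide, 82 to 106 mm up, from 25 mm on the -x side; under it a 28 mm sleeve down to 68 mm. Bars go in from the open -x side, along its x axis.
- regulator: the force regulator, a fixed grey base 215 x 100 x 20 mm on the counter. Origin on the counter below the dial's axis; the base runs from 50 mm on the -x side to 165 mm on the +x side; the guard slides along its x axis.
- dial (a joint): angle of the dial, 0 to 2.7 rad, growing clockwise seen from above; stays where it is left, light friction (0.03 N m).
- dial_grip (a point): on the dial's axis, 47 mm above the counter: the height to grip its black bar handle, 44 mm long, 13 mm thick, from 26 to 60 mm above the counter, above a flat disc 56 mm across (top at 26 mm). The point's x axis runs along the bar towards its pointer end; grip across y.
- dial_pointer (a point): point 36 mm from the dial's axis in the direction of the white pointer line on the dial; turns with the dial.
- dial_mark (a point): centre of the red mark (9 mm wide along the circle) on the white scale ring round the dial, 36 mm from the dial's axis, at the height of dial_pointer. Fixed during a run.
- guard (a joint): travel of the clear sliding lock guard: 0 fully open (120 mm away from the dial on the regulator's +x side) to 0.12 m fully home over the dial (it moves to the regulator's -x). About 1.5 N of friction, stays where left.
- guard_ridge (a point): centre of the orange ridge on top of the guard: 14 mm thick along the slide, 50 mm wide across it, 26 mm tall, 82 mm above the counter at its centre; the guard's clear top plate (70 x 96 mm) lies 13 mm below this point. Grip the ridge or push it.
- tray: walnut jewellery tray, fixed, outside 216 (x) x 196 (y) x 20 mm, walls 8 mm, floor 8 mm thick (inside 200 x 180 mm). Origin on the counter under its centre. A clear glass flap stands open on its +x rim up to 170 mm, leaning away to +x; it stays as it is.
- white_pull (a point): gripping point in the brass pull of the white bar, 37 mm above the bar's underside. Bar: white lacquer, 160 (x) x 44 x 14 mm, about 90 g. Pull: upright brass fin 34 mm long (x), 14 mm thick (y), from the bar's top to 54 mm above the underside. The bar reaches 35 mm behind and 125 mm ahead (+x) of this point. z up; grip across y. None when absent.
- white_spot (a point): centre of the red spot (12 mm across) on the top face of the white bar, 100 mm ahead of the pull and 6 mm to its left (+y). None when the bar is absent.
- grey_pull (a point): gripping point in the brass pull of the grey bar, 37 mm above the bar's underside. Bar: grey lacquer, 160 (x) x 44 x 14 mm, about 90 g. Pull: upright brass fin 34 mm long (x), 14 mm thick (y), from the bar's top to 54 mm above the underside. The bar reaches 35 mm behind and 125 mm ahead (+x) of this point. z up; grip across y. None when absent.
- grey_spot (a point): centre of the red spot (12 mm across) on the top face of the grey bar, 91 mm ahead of the pull and 7 mm to its right (-y). None when the bar is absent.
- black_pull (a point): gripping point in the brass pull of the black bar, 37 mm above the bar's underside. Bar: black lacquer, 160 (x) x 44 x 14 mm, about 90 g. Pull: upright brass fin 34 mm long (x), 14 mm thick (y), from the bar's top to 54 mm above the underside. The bar reaches 35 mm behind and 125 mm ahead (+x) of this point. z up; grip across y. None when absent.
- black_spot (a point): centre of the red spot (12 mm across) on the top face of the black bar, 105 mm ahead of the pull, on the centre line. None when the bar is absent.
- bangle: silver bangle, 72 mm across, 12 mm high, lying on the counter; bystander, origin under its centre.
- saucer: white porcelain saucer, 116 mm across, 14 mm high, with a pair of pearl studs; bystander, origin under its centre.
- comb: black wide-tooth comb, 180 x 50 x 6 mm, lying flat; bystander, origin under its centre.
There are look-alikes about, which are no part of the job. Leave any purple or turquoise look-alike of the part that bears grey_pull alone.

How it is judged:
On the way, in this order (a step that is already met when the one before it is completed fails the run):
1. the dial's pointer stands on the red mark while the guard is still open (distance between dial_pointer and dial_mark below 0.0045 m and value of joint guard below 0.04 m), for 0.3 s.
2. the guard is slid fully home over the dial, the pointer still on the mark (distance between dial_pointer and dial_mark below 0.0045 m and value of joint guard above 0.112 m), for 0.2 s.
3. the white bar, if there is one, lies on the press bed and the needle is pressed down onto its red spot (horizontal distance between white_spot and tip below 0.006 m and z of white_spot in the frame of tip above -0.002 m and height (world z) of white_spot below 0.026 m), for 0.1 s.
4. the grey bar, if there is one, lies on the press bed and the needle is pressed down onto its red spot (horizontal distance between grey_spot and tip below 0.006 m and z of grey_spot in the frame of tip above -0.002 m and height (world z) of grey_spot below 0.026 m), for 0.1 s.
5. the black bar, if there is one, lies on the press bed and the needle is pressed down onto its red spot (horizontal distance between black_spot and tip below 0.006 m and z of black_spot in the frame of tip above -0.002 m and height (world z) of black_spot below 0.026 m), for 0.1 s.
At the end, for the whole second after the job is handed in: Pointer within 4.5 mm of the middle of the red mark, guard at least 112 mm along its 120 mm travel, needle back up (within 4 mm), and every bar that is present lying flat on the tray floor inside its walls with its pull upright (within 0.1 rad) (all of step 2 and value of joint plunger below 0.004 m and x of white_spot in the frame of tray between -0.097 and 0.097 m and y of white_spot in the frame of tray between -0.088 and 0.088 m and z of each of white_spot, grey_spot, black_spot in the frame of tray below 0.027 m and x of white_pull in the frame of tray between -0.097 and 0.097 m and y of white_pull in the frame of tray between -0.088 and 0.088 m and z of each of white_pull, grey_pull, black_pull in the frame of tray below 0.05 m and angle between each of white_pull, grey_pull, black_pull's own z axis and vertical below 0.1 rad and x of grey_spot in the frame of tray between -0.097 and 0.097 m and y of grey_spot in the frame of tray between -0.088 and 0.088 m and x of grey_pull in the frame of tray between -0.097 and 0.097 m and y of grey_pull in the frame of tray between -0.088 and 0.088 m and x of black_spot in the frame of tray between -0.097 and 0.097 m and y of black_spot in the frame of tray between -0.088 and 0.088 m and x of black_pull in the frame of tray between -0.097 and 0.097 m and y of black_pull in the frame of tray between -0.088 and 0.088 m); the robot touches nothing.
It fails at once if the bangle is shoved more than 30 mm (distance of bangle from where it was at the start of the episode above 0.03 m).
It fails at once if the saucer is shoved more than 30 mm (distance of saucer from where it was at the start of the episode above 0.03 m).
It fails at once if the comb is shoved more than 30 mm (distance of comb from where it was at the start of the episode above 0.03 m).
Of white, grey, black only 2 to 3 are there at a start; the rules pass over those that are not, and their reading is None.
At some moment in a run one of white, grey, black may be knocked a few centimetres aside while the robot is not near it.
Once in a run the grip may slacken for a moment while it holds something.
It also fails if it takes over 210 s, if anything falls off the work surface, if the arm or the gripper's body presses on something with over 40 N, if the wrist force passes 120 N, or if a joint passes its speed limit or range.

ROBOT

A 6-joint arm with a two-finger parallel gripper is mounted at the origin on the work surface. World frame = base frame: x ahead of the robot, y to its left, z up, the work surface at z = 0. Lengths are in m, angles in rad, forces in N, time in s.
With the tool pointing down it reaches from about 0.35 to 0.975 m from the base axis. Payload 4.9 kg.
Tool frame: the origin (TCP) lies at the very end of the fingers, on their centre line; the grasp point (between the pads) lies 19 mm behind it; z points along the fingers, y is the direction in which the jaws open and shut (so a half turn about z gives the same grasp; the last joint's range is limited). The gripper opens to 85 mm and grips with 20 to 120 N. Pads are 22 mm wide; open, the fingers measure 114 mm over their backs; the gripper's body (76 mm by 85 mm) begins 54 mm behind the grasp point. The pads swing forward as they close: fully open they stand 13 mm farther back than shut.
Start: joints at [1.107, 0.053, 1.613, -0, 1.476, -0.119], TCP at [0.211, 0.588, 0.231] pointing down, gripper open.
Joint ranges: [-3.01, 3.01], [-1.01, 2.22], [0.06, 2.58], [-1.02, 4.17], [0.09, 2.62], [-3.14, 3.14]. Speed limits (rad/s): [2.57, 2.57, 3.14, 3.14, 3.14, 3.14].

INTERFACE

Orientations are given as a unit quaternion [w, x, y, z].
In Python, from plant import monitor, eyes, manip gives the robot as it stands.
- The arm moves only by the tool step_arm, never from a script. Its argument "motion" is a list of rows, each a list of 7 numbers: the shift along the world's x, y, z scaled (see below), then the turn, a rotation vector about the world's x, y, z scaled (see below), then the closure in counts, from 0 (fully open) to 255 (shut). In form: [[x, y, z, ax, ay, az, grip], ...]. A call has 1 to 10 rows; each row is the pose to reach, as a shift and turn from the pose commanded when the call began; what a row does not reach only later rows make up. The controller multiplies each number of a shift by 0.5 m and each number of a turn by 1.5 rad. A row lasts 1/10 s, in which the tool goes at most 50 mm and 8.59 degrees, less where a joint would pass 70% of its speed; a pose out of reach is approached as far as the arm can. A call with a number of a shift or a turn outside -1 to 1 is refused whole. A call with a gripper value outside its range is refused whole. The fingers move at their own pace and stop on an object; the grip force is fixed at half the most. Time passes only in rows, so rows that repeat a pose let the fingers close. It gives the time, the measured TCP pose, the force and the opening at its end, in the units of the state.
- monitor.state(): the state, without advancing time (a new reading comes with each control period).
- eyes.grab_frame(name): name is "side" or "top"; returns a dict with "pixels" (420x560x3 uint8, red, green, blue), "mtx" (3x3 intrinsics, pixels), "dist" ([k1, k2, p1, p2, k3] as OpenCV has them; the pictures are not rectified), "rvec" (rotation vector, rad) and "tvec" (3), from world to camera coordinates, as OpenCV has them. Camera axes: x right, y down, z forward; pixel columns grow to the right and rows downward; lengths in m; the calibration is good to about 2 mm. A picture is of the moment at which its call begins. There is no depth.
- manip.job_done(): hands the job in, once; it reports no verdict.
Trained networks look in the newest picture that a camera, given by its name, has taken for a name from the list of things; names that differ only in an ending like _2 or _b are one class to them, and where a whole thing is asked for, a point or a joint stands for the part that bears it (a point fixed in the world has none). Each returns a list of dicts, best first, with "p" (0 to 1); they miss things now and then, are a little off and sometimes report something else, mostly with a low value. They report only what shows in the picture. A call takes as long as a camera call. They do not tell look-alikes from the thing itself.
- eyes.look_for(name, camera): "box" ([centre column, centre row, width, height] in pixels, round what is visible of it).
- eyes.pinpoint(name, camera): "uv" ([column, row] in pixels: a listed point, or the origin of a listed thing).
The state is a dict: "time": time; "joint_pos": joint angles; "joint_vel": joint speeds; "joint_efforts": joint torques, N m; "tool_pos": TCP position; "tool_rot": TCP orientation; "contact_force": force on the tool from outside, world axes, zero at the start; "ft_torque": the same for the moment, N m; "gripper_width": opening from 0.0 (shut) to 1.0 (fully open).
Only numpy, scipy, OpenCV 4.12 (cv2) and the standard library are available. Lean on these libraries where they do the work, as an engineer would, in place of code of your own. Each camera call takes 0.05 s, during which the arm holds its last target.

## Working session

There is one attempt and no reset: what is moved stays moved. The work goes in short steps, Python scripts to look and compute and a tool call to move; the robot and the scene stay as the last step left them, time stands still between calls to the robot, and variables do not carry over. Pictures are saved under pics/ and viewed, and the job is handed in when it is done.

Besides the shell and the picture viewer there is one more tool, called after "Emit:" as name(argument=value, ...) on one line, values as JSON. step_arm: Moves the arm, as the interface text tells. Its arguments: {"type":"object","properties":{"motion":{"type":"array","items":{"type":"array","items":{"type":"number"}}}},"required":["motion"]}

```bash
ls; mkdir -p pics; cat > h.py <<'E'
import numpy as np, cv2
from plant import monitor, eyes, manip
def grab(n):
    return eyes.grab_frame(n)
def save(f,name,crop=None,scale=1):
    im=cv2.cvtColor(f["pixels"],cv2.COLOR_RGB2BGR)
    if crop: x0,y0,x1,y1=crop; im=im[y0:y1,x0:x1]
    if scale!=1: im=cv2.resize(im,None,fx=scale,fy=scale,interpolation=cv2.INTER_CUBIC)
    cv2.imwrite("pics/"+name+".png",im)
def ray(f,uv):
    K=np.array(f["mtx"],float);d=np.array(f["dist"],float)
    R,_=cv2.Rodrigues(np.array(f["rvec"],float)); t=np.array(f["tvec"],float).reshape(3)
    p=cv2.undistortPoints(np.array([[uv]],float),K,d)[0,0]
    return -R.T@t, R.T@np.array([p[0],p[1],1.])
def atz(f,uv,z):
    o,v=ray(f,uv); return o+v*(z-o[2])/v[2]
def proj(f,P):
    return cv2.projectPoints(np.array(P,float).reshape(-1,3),np.array(f["rvec"],float),np.array(f["tvec"],float),np.array(f["mtx"],float),np.array(f["dist"],float))[0][:,0]
def tri(rs):
    A=np.zeros((3,3));b=np.zeros(3)
    for o,v in rs:
        v=v/np.linalg.norm(v);M=np.eye(3)-np.outer(v,v);A+=M;b+=M@o
    return np.linalg.solve(A,b)
E
python3 - <<'E'
from h import *
for n in("top","side"):
    f=grab(n);save(f,n+"0",scale=1.4)
    o,_=ray(f,(0,0));print(n,o)
print(monitor.state())
E
```

```text
pics
top [ 0.26977851 -0.11466816  1.48991485]
side [0.50638529 0.55886124 0.86580503]
{'time': 0.1, 'joint_pos': array([ 1.10698206e+00,  5.33196054e-02,  1.61413792e+00,  2.14704704e-07,
        1.47598829e+00, -1.19005247e-01]), 'joint_vel': array([-2.99146448e-04, -1.40494437e-03, -2.79791139e-03,  1.90505913e-04,
       -3.62503341e-04,  5.99947130e-05]), 'joint_efforts': array([ 4.34107415e-04, -3.94904923e+01, -3.71361530e+01, -1.06938965e-04,
        3.93930895e-03,  2.75045437e-06]), 'tool_pos': array([0.21101439, 0.58771411, 0.23017933]), 'tool_rot': array([-2.66311169e-04,  1.71551641e-01,  9.85174693e-01, -8.87483691e-04]), 'contact_force': array([-0.32401947, -0.14515259, -0.02911297]), 'ft_torque': array([0.01317553, 0.01549824, 0.01894127]), 'gripper_width': 0.9977341709040877}
```

View pics/top0.png

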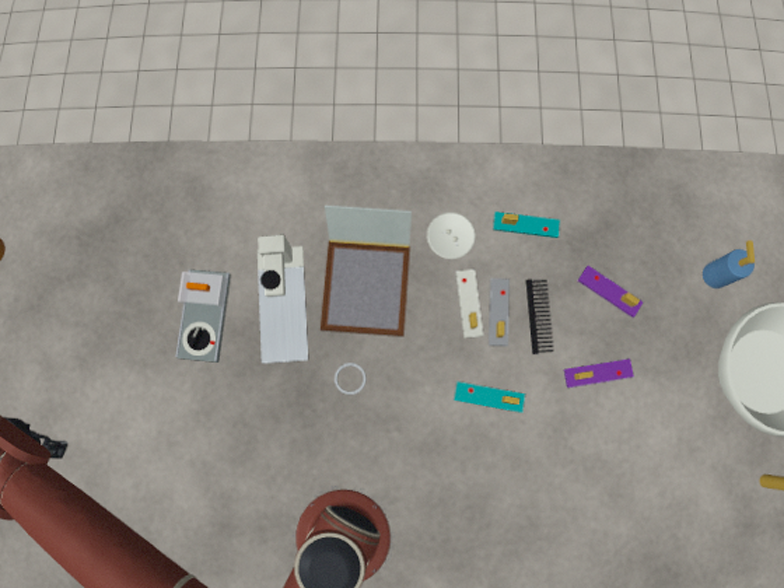

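View pics/side0.png

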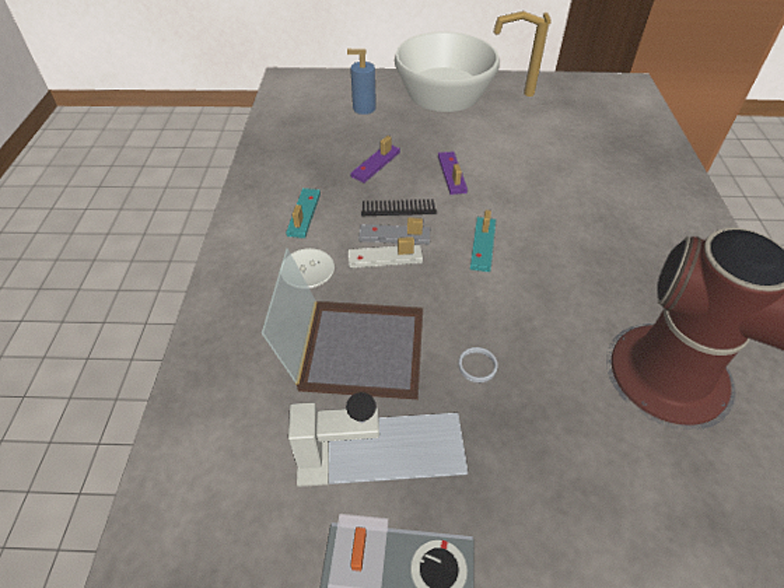

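```bash
python3 - <<'E'
from h import *
Z=dict(tip=.04,cap=.152,press=0,regulator=0,dial_grip=.047,dial_pointer=.026,dial_mark=.026,guard_ridge=.082,tray=0,white_pull=.037,white_spot=.014,grey_pull=.037,grey_spot=.014,black_pull=.037,black_spot=.014,bangle=0,saucer=0,comb=0)
for n in("top","side"):
    f=grab(n)
    for k in Z:
        r=eyes.pinpoint(k,n)
        print(n,k,[(round(float(q["p"]),2),np.round(q["uv"]).tolist(),np.round(atz(f,q["uv"],Z[k])[:2],3).tolist()) for q in r[:4]])
E
```

```text
top tip [(0.5, [388.0, 224.0], [0.512, -0.454])]
top cap [(0.73, [195.0, 200.0], [0.56, 0.154])]
top press [(0.89, [202.0, 209.0], [0.562, 0.16])]
top regulator [(0.89, [143.0, 243.0], [0.442, 0.35])]
top dial_grip [(0.79, [135.0, 242.0], [0.441, 0.365])]
top dial_pointer [(0.48, [147.0, 230.0], [0.485, 0.334])]
top dial_mark [(0.51, [151.0, 241.0], [0.448, 0.318])]
top guard_ridge [(0.59, [141.0, 204.0], [0.56, 0.34])]
top tray [(0.89, [256.0, 206.0], [0.575, -0.024])]
top white_pull [(0.64, [338.0, 231.0], [0.489, -0.29])]
top white_spot [(0.78, [331.0, 200.0], [0.595, -0.272]), (0.48, [151.0, 245.0], [0.435, 0.321]), (0.32, [202.0, 212.0], [0.547, 0.157])]
top grey_pull [(0.97, [451.0, 215.0], [0.546, -0.669]), (0.85, [360.0, 158.0], [0.736, -0.37]), (0.77, [365.0, 283.0], [0.322, -0.377]), (0.73, [416.0, 264.0], [0.385, -0.543])]
top grey_spot [(0.97, [442.0, 264.0], [0.387, -0.638]), (0.95, [428.0, 196.0], [0.615, -0.599]), (0.7, [358.0, 210.0], [0.564, -0.363]), (0.59, [335.0, 278.0], [0.338, -0.285])]
top black_pull [(0.44, [329.0, 202.0], [0.584, -0.262])]
top black_spot []
t
[... 805 characters left out ...]
62.0, 251.0], [0.567, -0.036])]
side white_pull []
side white_spot [(0.87, [252.0, 184.0], [0.605, -0.268])]
side grey_pull [(0.93, [212.0, 153.0], [0.739, -0.382]), (0.92, [298.0, 158.0], [0.469, -0.362]), (0.9, [324.0, 120.0], [0.374, -0.562]), (0.87, [350.0, 157.0], [0.304, -0.374])]
side grey_spot [(0.87, [269.0, 165.0], [0.559, -0.355]), (0.86, [258.0, 119.0], [0.609, -0.595]), (0.67, [340.0, 182.0], [0.338, -0.282]), (0.63, [319.0, 113.0], [0.386, -0.635])]
side black_pull [(0.26, [298.0, 400.0], [0.475, 0.343])]
side black_spot []
side bangle [(0.66, [341.0, 259.0], [0.357, -0.014])]
side saucer [(0.8, [217.0, 193.0], [0.711, -0.244])]
side comb [(0.6, [282.0, 150.0], [0.52, -0.443])]
```

The top view shows white bar at (469,303), grey bar at (500,312), purple and turquoise look-alikes, comb at (540,316) in the enlarged image. There is no black bar. I'll zoom in on the dial and bars.

```bash
python3 - <<'E'
from h import *
f=grab("top");g=grab("side")
a=f["pixels"][185:265,115:175];b=g["pixels"][360:420,220:350]
c=f["pixels"][180:265,310:410];d=g["pixels"][130:200,235:335]
R=lambda i,s:cv2.resize(i,s,interpolation=cv2.INTER_CUBIC)
im=np.vstack([np.hstack([R(a,(300,400)),R(c,(470,400))])])
cv2.imwrite("pics/c1.png",im[:,:,::-1])
im=np.vstack([R(b,(650,300)),R(d[:,:],(650,300)) if 0 else np.hstack([R(d,(428,300)),np.zeros((300,222,3),np.uint8)])])
cv2.imwrite("pics/c2.png",im[:,:,::-1])
E
```

```text
(no output)
```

View pics/c1.png

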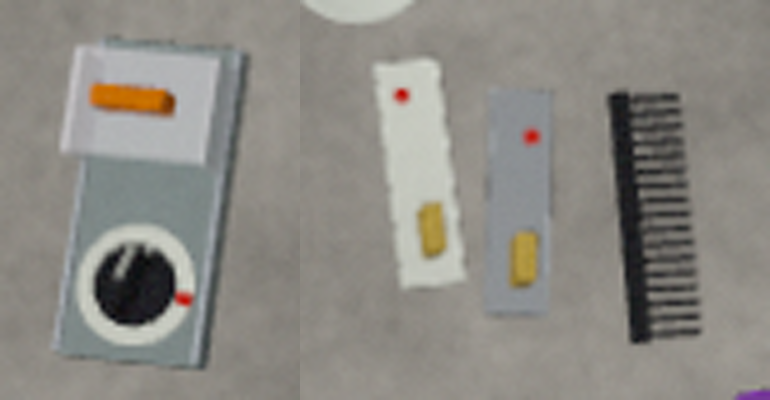

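View pics/c2.png

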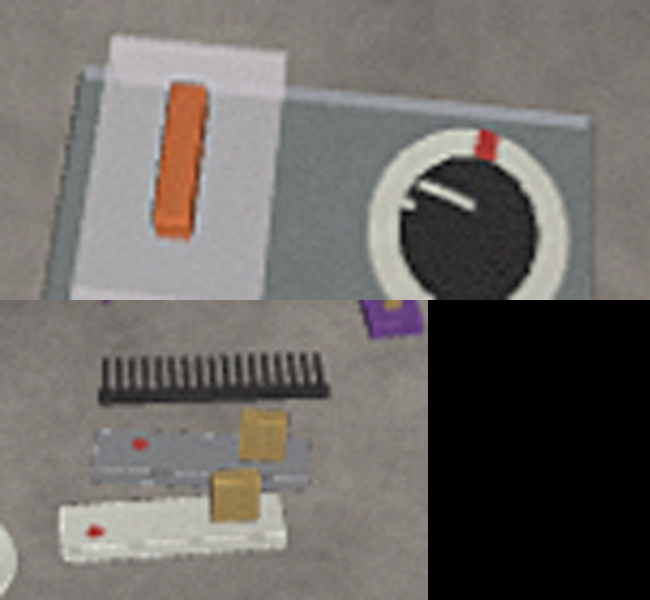

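```bash
python3 - <<'E'
from h import *
f=grab("top");g=grab("side")
for n,fr,roi in(("top",f,(120,220,165,265)),("side",g,(285,375,345,420))):
    p=fr["pixels"].astype(int);x0,y0,x1,y1=roi
    s=p[y0:y1,x0:x1]
    red=(s[...,0]>150)&(s[...,1]<90)&(s[...,2]<90)
    yy,xx=np.nonzero(red);print(n,"mark",xx.mean()+x0,yy.mean()+y0,len(xx))
    globals()[n+"m"]=(xx.mean()+x0,yy.mean()+y0)
    print(atz(fr,(xx.mean()+x0,yy.mean()+y0),.026),atz(fr,(xx.mean()+x0,yy.mean()+y0),.0215))
    org=None
print("tri",tri([ray(f,topm),ray(g,sidem)]))
# orange
for n,fr,roi in(("top",f,(120,190,165,220)),("side",g,(235,360,285,415))):
    p=fr["pixels"].astype(int);x0,y0,x1,y1=roi
    s=p[y0:y1,x0:x1];m=(s[...,0]>170)&(s[...,1]<130)&(s[...,2]<80)
    yy,xx=np.nonzero(m);uv=(xx.mean()+x0,yy.mean()+y0);globals()[n+"o"]=uv
    print("ridge",n,uv,atz(fr,uv,.085))
print(tri([ray(f,topo),ray(g,sideo)]))
for uv in [(136,192.6),(164.4,195),(156,258.4),(125.6,255)]: print("base",atz(f,uv,.02))
a=f["pixels"][160:270,175:225];b=g["pixels"][270:360,195:345]
R=lambda i,s:cv2.resize(i,s,interpolation=cv2.INTER_CUBIC)
cv2.imwrite("pics/p1.png",R(a,(270,594))[:,:,::-1]);cv2.imwrite("pics/p2.png",R(b,(750,450))[:,:,::-1])
a=f["pixels"][215:275,115:175];b=g["pixels"][360:420,270:350]
im=np.hstack([R(a,(400,400)),R(b,(400,300)) if 0 else R(b[:, :],(533,400))[:,:400]])
cv2.imwrite("pics/d1.png",im[:,:,::-1])
E
```

```text
top mark 151.2 244.4 5
[0.43580697 0.31570808 0.026     ] [0.43631734 0.31703103 0.0215    ]
side mark 316.7368421052632 388.7368421052632 19
[0.43536487 0.31843097 0.026     ] [0.43498432 0.31714265 0.0215    ]
tri [0.43564239 0.31708247 0.02202953]
ridge top (np.float64(139.8793103448276), np.float64(203.98275862068965)) [0.558079   0.34421903 0.085     ]
ridge side (np.float64(255.390625), np.float64(391.90625)) [0.55593755 0.34321637 0.085     ]
[0.55668486 0.34362409 0.08734732]
base [0.61034362 0.38189129 0.02      ]
base [0.60320181 0.28373522 0.02      ]
base [0.39089181 0.29855144 0.02      ]
base [0.39963764 0.40152833 0.02      ]
```

View pics/p1.png

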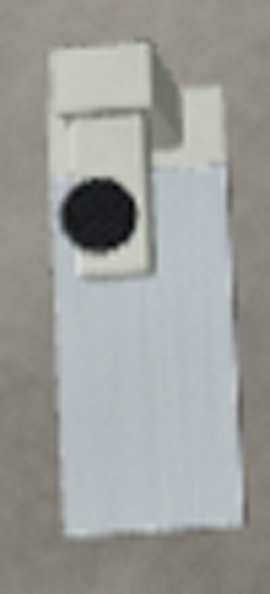

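View pics/p2.png

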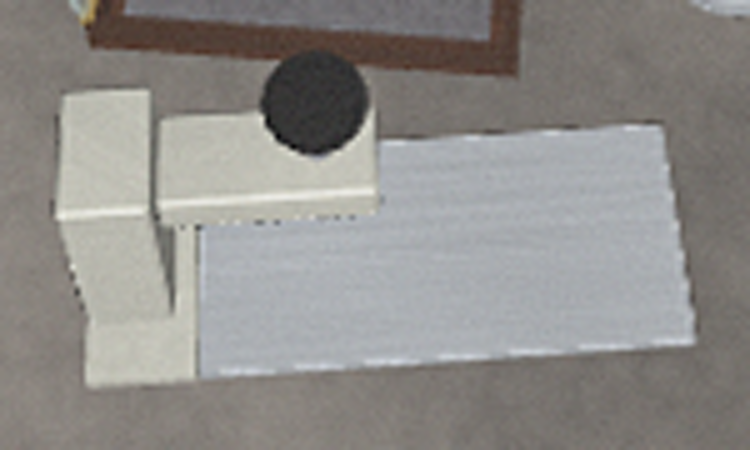

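View pics/d1.png

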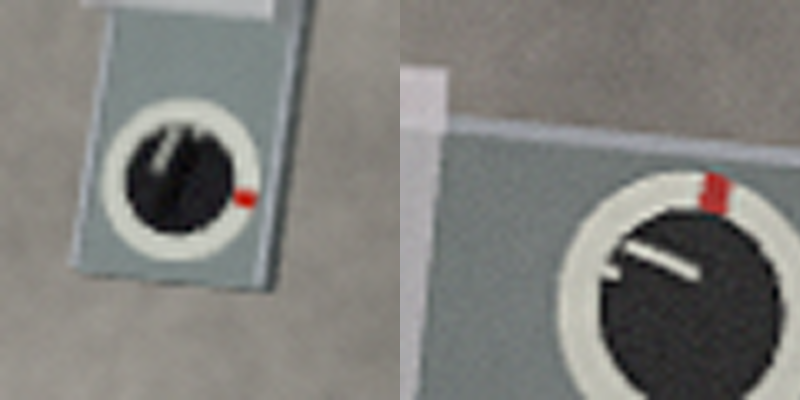

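```bash
python3 - <<'E'
from h import *
from scipy.optimize import least_squares
f=grab("top");g=grab("side")
# ring centre: white pixels of ring; fit circle on outer contour points at z
pts=[]
for n,fr,roi in(("top",f,(127,226,160,260)),("side",g,(290,380,345,420))):
    x0,y0,x1,y1=roi; s=fr["pixels"][y0:y1,x0:x1].astype(int)
    S=8; u=cv2.resize(s.astype(np.uint8),None,fx=S,fy=S,interpolation=cv2.INTER_CUBIC).astype(int)
    m=((u.min(2)>165)|((u[...,0]>150)&(u[...,1]<100))).astype(np.uint8)
    cs,h=cv2.findContours(m,cv2.RETR_EXTERNAL,cv2.CHAIN_APPROX_NONE)
    c=max(cs,key=lambda c:len(c))[:,0]/S+np.array([x0,y0])-.5+.5/S
    if n=="side": c=c[c[:,1]<418]
    W=np.array([atz(fr,p,.0215)[:2] for p in c])
    r=least_squares(lambda q:np.hypot(*(W-q[:2]).T)-q[2],[.445,.346,.04],loss="soft_l1",f_scale=.001)
    print(n,r.x,np.abs(r.fun).mean())
def cv(fr,uv,z,C): 
    P=atz(fr,uv,z)[:2]-C; return np.degrees(np.arctan2(P[1],P[0])).round(1),np.hypot(*P).round(4)
C=np.array([.446,.346])
T=lambda x,y:(115+x/6.667-.5,215+y/6.667-.5)
Sd=lambda x,y:(270+(x-400)/6.667-.5,360+y/6.667-.5)
for C in([.446,.346],[.444,.346],[.444,.344]):
    print(C,"handle top:",cv(f,T(180,130),.06,C),cv(f,T(160,168),.06,C),"disc",cv(f,T(198,131),.026,C),
    "side",cv(g,Sd(627,245),.06,C),cv(g,Sd(697,272),.06,C),cv(g,Sd(611,270),.026,C),"mark",np.degrees(np.arctan2(.317-C[1],.4356-C[0])))
E
```

```text
top [0.44541568 0.35035521 0.03800947] 0.004422241846663787
side [0.44847364 0.34424876 0.03055903] 0.004736510359679732
[0.446, 0.346] handle top: (np.float64(-18.2), np.float64(0.0198)) (np.float64(84.6), np.float64(0.0024)) disc (np.float64(-11.1), np.float64(0.0236)) side (np.float64(-11.0), np.float64(0.0186)) (np.float64(117.4), np.float64(0.0039)) (np.float64(-14.5), np.float64(0.0221)) mark -109.72888398827499
[0.444, 0.346] handle top: (np.float64(-16.5), np.float64(0.0218)) (np.float64(47.3), np.float64(0.0033)) disc (np.float64(-10.2), np.float64(0.0256)) side (np.float64(-9.9), np.float64(0.0205)) (np.float64(86.4), np.float64(0.0035)) (np.float64(-13.3), np.float64(0.024)) mark -106.15393284910094
[0.444, 0.344] handle top: (np.float64(-11.4), np.float64(0.0213)) (np.float64(63.2), np.float64(0.0049)) disc (np.float64(-5.7), np.float64(0.0253)) side (np.float64(-4.4), np.float64(0.0203)) (np.float64(87.7), np.float64(0.0054)) (np.float64(-8.5), np.float64(0.0236)) mark -107.2814983718167
```

```bash
python3 - <<'E'
from h import *
from scipy.optimize import least_squares
from scipy.ndimage import map_coordinates
f=grab("top");g=grab("side")
for n,fr in(("top",f),("side",g)):
    G=fr["pixels"].astype(float)
    C=np.array([.4455,.349])
    for it in range(3):
        P=[]
        for a in np.arange(0,360,4):
            d=np.array([np.cos(np.radians(a)),np.sin(np.radians(a))])
            rr=np.arange(.030,.050,.0005)
            pts=np.c_[C+rr[:,None]*d,np.full(len(rr),.0215)]
            uv=proj(fr,pts)
            if uv[:,1].max()>418: continue
            v=np.array([map_coordinates(G[...,k],[uv[:,1],uv[:,0]],order=1) for k in range(3)]).min(0)
            gr=np.diff(v); 
            if v.max()<170: continue
            i0=np.argmax(v); s=gr[i0:]
            if len(s)<3: continue
            w=np.clip(-s,0,None)
            if w.sum()<30: continue
            r=(w*rr[i0:i0+len(s)]).sum()/w.sum()+.00025
            P.append(C+r*d)
        P=np.array(P)
        r=least_squares(lambda q:np.hypot(*(P-q[:2]).T)-q[2],[*C,.04],loss="soft_l1",f_scale=.001)
        C=r.x[:2]
    print(n,r.x,len(P),np.abs(r.fun).mean())
# mark direction search: redness along circle r=.036
    th=np.radians(np.arange(-180,180,2.)); best=[]
    w=np.zeros(len(th))
    for R in(.034,.036,.038):
        uv=proj(fr,np.c_[C[0]+R*np.cos(th),C[1]+R*np.sin(th),np.full(len(th),.0215)])
        uv=np.clip(uv,0,[559,419])
        v=[map_coordinates(G[...,k],[uv[:,1],uv[:,0]],order=1) for k in range(3)]
        w+=np.clip(v[0]-v[1]-20,0,None)
    print("mark deg",np.degrees((w*th).sum()/w.sum()))
    # pointer: brightness minus dark over handle: radial line avg
    best=[]
    for a in np.arange(-90,60,2.):
        d=np.array([np.cos(np.radians(a)),np.sin(np.radians(a))]);v=0
        for rr,z in((np.arange(.008,.022,.001),.06),(np.arange(.0235,.027,.001),.026)):
            uv=proj(fr,np.c_[C+rr[:,None]*d,np.full(len(rr),z)])
            v+=map_coordinates(G.min(2),[uv[:,1],uv[:,0]],order=1).mean()*(1 if z>.05 else .3)
        best.append((v,a))
    print(sorted(best)[::-1][:6])
for uv in[(141.87,241.4)]: print(atz(f,uv,.0215))
E
```

```text
top [0.44512063 0.35002244 0.04060405] 85 0.0004134544612487071
mark deg -104.5235323678017
[(np.float64(166.18567954979468), np.float64(-20.0)), (np.float64(164.46786482032567), np.float64(-18.0)), (np.float64(163.7254037209389), np.float64(-22.0)), (np.float64(159.2334421168093), np.float64(-24.0)), (np.float64(157.17194757837422), np.float64(-16.0)), (np.float64(152.5158364428292), np.float64(-26.0))]
side [0.44331512 0.35049456 0.03993514] 54 0.0004690367994169643
mark deg -104.22686497241956
[(np.float64(231.85725082797012), np.float64(-22.0)), (np.float64(227.12759164690516), np.float64(-20.0)), (np.float64(216.96735662718714), np.float64(-24.0)), (np.float64(199.27561017192437), np.float64(-18.0)), (np.float64(184.9469509736929), np.float64(-26.0)), (np.float64(152.7940893344392), np.float64(-16.0))]
[0.44557824 0.3490919  0.0215    ]
```

Emit:
step_arm(motion=[[0.466, -0.475, -0.16, 0, 0, 0, 0], [0.466, -0.475, -0.16, 0, 0, 0, 0], [0.466, -0.475, -0.16, 0, 0, 0, 0], [0.466, -0.475, -0.16, 0, 0, 0, 0], [0.466, -0.475, -0.16, 0, 0, 0, 0], [0.466, -0.475, -0.16, 0, 0, 0, 60], [0.466, -0.475, -0.16, 0, 0, 0, 120], [0.466, -0.475, -0.16, 0, 0, 0, 120], [0.466, -0.475, -0.16, 0, 0, 0, 120], [0.466, -0.475, -0.16, 0, 0, 0, 120]])

```text
time: 3.4
tool_pos: [0.4439, 0.3515, 0.1518]
tool_rot: [0.0, 0.171, 0.985, 0.0]
contact_force: [1.0, 0.6, -0.1]
gripper_width: 0.525
```

Emit:
step_arm(motion=[[0, 0, -0.08, 0, 0, 0, 120], [0, 0, -0.15, 0, 0, 0, 120], [0, 0, -0.2, 0, 0, 0, 120], [0, 0, -0.232, 0, 0, 0, 120], [0, 0, -0.232, 0, 0, 0, 120], [0, 0, -0.232, 0, 0, 0, 120]])

```text
time: 4.0
tool_pos: [0.4445, 0.3517, 0.0364]
tool_rot: [0.001, 0.171, 0.985, 0.001]
contact_force: [0.2, -0.2, 0.5]
gripper_width: 0.531
```

```bash
python3 - <<'E'
from h import *
f=grab("top");g=grab("side")
R=lambda i,s:cv2.resize(i,s,interpolation=cv2.INTER_CUBIC)
im=np.hstack([R(f["pixels"][200:280,100:180],(400,400)),R(g["pixels"][320:420,250:350],(400,400))])
cv2.imwrite("pics/d2.png",im[:,:,::-1])
E
```

```text
(no output)
```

View pics/d2.png

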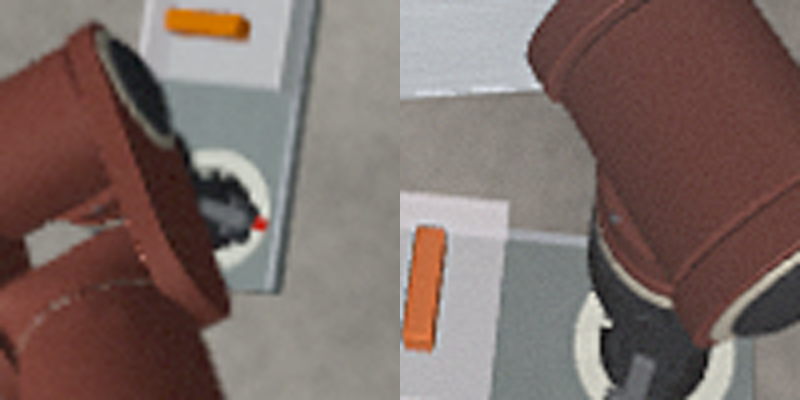

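Gripper sits over the dial with no contact. Close.

Emit:
step_arm(motion=[[0, 0, 0, 0, 0, 0, 160], [0, 0, 0, 0, 0, 0, 200], [0, 0, 0, 0, 0, 0, 255], [0, 0, 0, 0, 0, 0, 255], [0, 0, 0, 0, 0, 0, 255], [0, 0, 0, 0, 0, 0, 255]])

```text
time: 4.7
tool_pos: [0.4447, 0.35, 0.0366]
tool_rot: [0.0, 0.172, 0.985, -0.001]
contact_force: [-1.5, -4.2, 6.1]
gripper_width: 0.138
```

Emit:
step_arm(motion=[[0, 0, 0, 0, 0, -0.08, 255], [0, 0, 0, 0, 0, -0.16, 255], [0, 0, 0, 0, 0, -0.24, 255], [0, 0, 0, 0, 0, -0.32, 255], [0, 0, 0, 0, 0, -0.4, 255], [0, 0, 0, 0, 0, -0.48, 255], [0, 0, 0, 0, 0, -0.56, 255], [0, 0, 0, 0, 0, -0.6, 255], [0, 0, 0, 0, 0, -0.6, 255], [0, 0, 0, 0, 0, -0.6, 255]])

```text
time: 5.7
tool_pos: [0.4443, 0.3496, 0.0366]
tool_rot: [0.0, 0.583, 0.812, -0.001]
contact_force: [-4.4, -6.6, 8.7]
gripper_width: 0.138
```

Emit:
step_arm(motion=[[0, 0, 0, 0, 0, -0.08, 255], [0, 0, 0, 0, 0, -0.16, 255], [0, 0, 0, 0, 0, -0.24, 255], [0, 0, 0, 0, 0, -0.32, 255], [0, 0, 0, 0, 0, -0.384, 255], [0, 0, 0, 0, 0, -0.384, 255], [0, 0, 0, 0, 0, -0.384, 255], [0, 0, 0, 0, 0, -0.384, 255]])

```text
time: 6.5
tool_pos: [0.4438, 0.3495, 0.0366]
tool_rot: [0.001, 0.79, 0.613, -0.002]
contact_force: [-4.6, -6.7, 9.9]
gripper_width: 0.138
```

```bash
python3 - <<'E'
from h import *
f=grab("top");g=grab("side")
R=lambda i,s:cv2.resize(i,s,interpolation=cv2.INTER_CUBIC)
im=np.hstack([R(f["pixels"][200:280,100:180],(400,400)),R(g["pixels"][320:420,250:350],(400,400))])
cv2.imwrite("pics/d3.png",im[:,:,::-1]); s=monitor.state();print(s["joint_pos"],s["tool_rot"],s["ft_torque"])
E
```

```text
[ 5.36197915e-01  1.16066438e-01  1.89298072e+00 -1.80553155e-03
  1.13586268e+00  7.86850166e-01] [ 6.06884003e-04  7.89712582e-01  6.13474220e-01 -1.74696430e-03] [-1.06426824  0.80094919 -0.06574629]
```

View pics/d3.png

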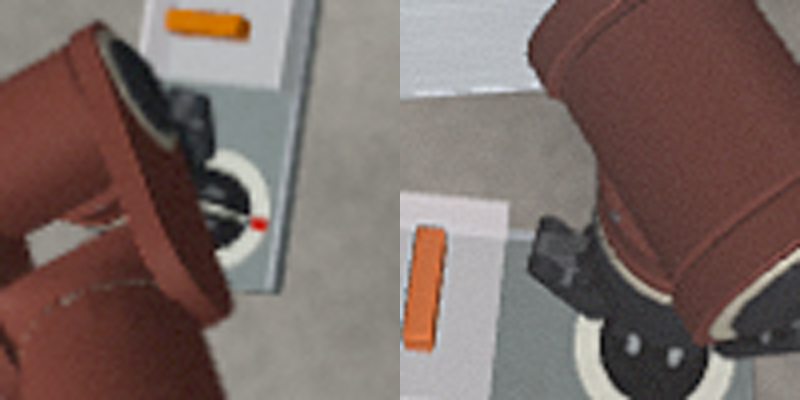

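Emit:
step_arm(motion=[[0, 0, 0, 0, 0, 0, 180], [0, 0, 0, 0, 0, 0, 120], [0, 0, 0, 0, 0, 0, 120], [0, 0, 0.05, 0, 0, 0, 120], [0, 0, 0.1, 0, 0, 0, 120], [0, 0, 0.2, 0, 0, 0, 120], [-0.1, -0.1, 0.25, 0, 0, 0, 120], [-0.15, -0.2, 0.25, 0, 0, 0, 120], [-0.15, -0.3, 0.25, 0, 0, 0, 120], [-0.15, -0.3, 0.25, 0, 0, 0, 120]])

```text
time: 7.6
tool_pos: [0.3682, 0.1988, 0.1604]
tool_rot: [0.0, 0.79, 0.613, 0.0]
contact_force: [0.9, -0.1, -0.9]
gripper_width: 0.529
```

```bash
cat > dial.py <<'E'
from h import *
from scipy.ndimage import map_coordinates
def dial(fr,C):
    G=fr["pixels"].astype(float)
    th=np.radians(np.arange(-180,180,2.));w=np.zeros(len(th))
    for R in(.034,.036,.038):
        uv=np.clip(proj(fr,np.c_[C[0]+R*np.cos(th),C[1]+R*np.sin(th),np.full(len(th),.0215)]),0,[559,419])
        v=[map_coordinates(G[...,k],[uv[:,1],uv[:,0]],order=1) for k in range(3)]
        w+=np.clip(v[0]-v[1]-20,0,None)
    best=[]
    for a in np.arange(-150,60,2.):
        d=np.array([np.cos(np.radians(a)),np.sin(np.radians(a))]);v=0
        for rr,z in((np.arange(.008,.022,.001),.06),(np.arange(.0235,.027,.001),.026)):
            uv=proj(fr,np.c_[C+rr[:,None]*d,np.full(len(rr),z)])
            v+=map_coordinates(G.min(2),[uv[:,1],uv[:,0]],order=1).mean()*(1 if z>.05 else .3)
        best.append((round(float(v)),float(a)))
    return np.degrees((w*th).sum()/w.sum()).round(1),sorted(best)[::-1][:6]
E
python3 - <<'E'
from dial import *
f=grab("top");g=grab("side")
R=lambda i,s:cv2.resize(i,s,interpolation=cv2.INTER_CUBIC)
im=np.hstack([R(f["pixels"][200:280,100:180],(400,400)),R(g["pixels"][320:420,250:350],(400,400))])
cv2.imwrite("pics/d4.png",im[:,:,::-1])
print(dial(f,np.array([.4451,.350])),dial(g,np.array([.4433,.3505])))
E
```

```text
(np.float64(-17.1), [(117, 44.0), (117, 42.0), (116, 46.0), (116, 40.0), (115, 48.0), (115, 38.0)]) (np.float64(-104.2), [(231, -104.0), (226, -106.0), (221, -102.0), (204, -108.0), (200, -100.0), (169, -98.0)])
```

View pics/d4.png

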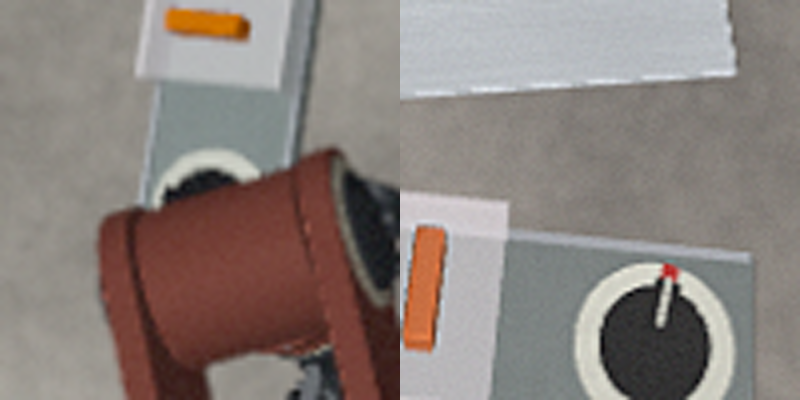

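Emit:
step_arm(motion=[[0, 0.1, 0, 0, 0, 0, 120], [0, 0.2, 0, 0, 0, 0.05, 120], [0.06, 0.29, 0, 0, 0, 0.114, 120], [0.16, 0.29, 0, 0, 0, 0.114, 120], [0.26, 0.29, 0, 0, 0, 0.114, 120], [0.34, 0.29, 0, 0, 0, 0.114, 120], [0.378, 0.29, 0, 0, 0, 0.114, 120], [0.378, 0.29, 0, 0, 0, 0.114, 120], [0.378, 0.29, 0, 0, 0, 0.114, 120]])

```text
time: 8.6
tool_pos: [0.5579, 0.3462, 0.1594]
tool_rot: [-0.0, 0.734, 0.679, -0.001]
contact_force: [-0.0, -0.1, -1.0]
gripper_width: 0.528
```

Emit:
step_arm(motion=[[0, 0, -0.08, 0, 0, 0, 120], [0, 0, -0.14, 0, 0, 0, 120], [0, 0, -0.172, 0, 0, 0, 120], [0, 0, -0.172, 0, 0, 0, 120], [0, 0, -0.172, 0, 0, 0, 120]])

```text
time: 9.1
tool_pos: [0.5582, 0.3462, 0.0753]
tool_rot: [0.0, 0.734, 0.679, 0.0]
contact_force: [0.5, 0.9, 0.4]
gripper_width: 0.531
```

```bash
python3 - <<'E'
from h import *
f=grab("top");g=grab("side")
R=lambda i,s:cv2.resize(i,s,interpolation=cv2.INTER_CUBIC)
im=np.hstack([R(f["pixels"][170:250,100:180],(400,400)),R(g["pixels"][320:420,210:310],(400,400))])
cv2.imwrite("pics/d5.png",im[:,:,::-1])
E
```

```text
(no output)
```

View pics/d5.png

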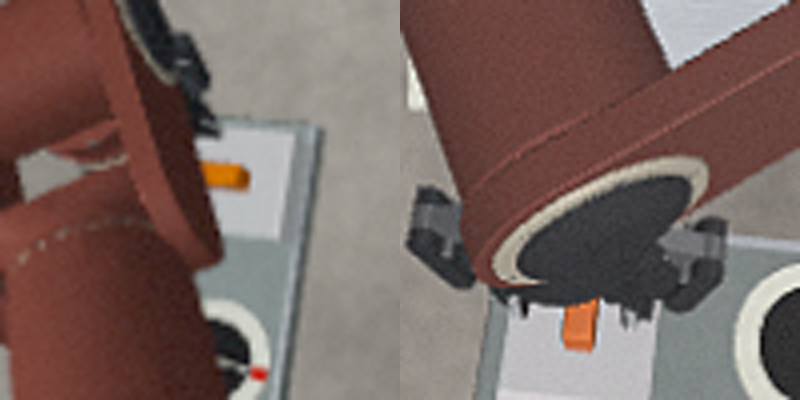

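The ridge lies between the open fingers. Closing.

Emit:
step_arm(motion=[[0, 0, 0, 0, 0, 0, 180], [0, 0, 0, 0, 0, 0, 255], [0, 0, 0, 0, 0, 0, 255], [0, 0, 0, 0, 0, 0, 255], [0, 0, 0, 0, 0, 0, 255]])

```text
time: 9.7
tool_pos: [0.559, 0.3461, 0.076]
tool_rot: [0.0, 0.734, 0.679, 0.001]
contact_force: [-0.9, -1.3, 6.1]
gripper_width: 0.147
```

Emit:
step_arm(motion=[[-0.03, 0.0025, 0, 0, 0, 0, 255], [-0.07, 0.0055, 0, 0, 0, 0, 255], [-0.11, 0.009, 0, 0, 0, 0, 255], [-0.15, 0.012, 0, 0, 0, 0, 255], [-0.19, 0.015, 0, 0, 0, 0, 255], [-0.22, 0.0175, 0, 0, 0, 0, 255], [-0.228, 0.018, 0, 0, 0, 0, 255], [-0.232, 0.0185, 0, 0, 0, 0, 255], [-0.232, 0.0185, 0, 0, 0, 0, 255], [-0.232, 0.0185, 0, 0, 0, 0, 255]])

```text
time: 10.7
tool_pos: [0.4442, 0.3549, 0.0759]
tool_rot: [0.001, 0.734, 0.679, 0.002]
contact_force: [3.8, -2.9, 5.6]
gripper_width: 0.147
```

Emit:
step_arm(motion=[[-0.004, 0.0003, 0, 0, 0, 0, 255], [-0.008, 0.0006, 0, 0, 0, 0, 255], [-0.01, 0.0008, 0, 0, 0, 0, 255], [-0.01, 0.0008, 0, 0, 0, 0, 255], [-0.01, 0.0008, 0, 0, 0, 0, 255]])

```text
time: 11.2
tool_pos: [0.444, 0.3549, 0.076]
tool_rot: [0.005, 0.735, 0.678, 0.006]
contact_force: [21.3, -2.6, -5.1]
gripper_width: 0.152
```

Emit:
step_arm(motion=[[0.008, -0.0006, 0, 0, 0, 0, 255], [0.008, -0.0006, 0, 0, 0, 0, 180], [0.008, -0.0006, 0, 0, 0, 0, 120], [0.008, -0.0006, 0, 0, 0, 0, 120], [0.008, -0.0006, 0.1, 0, 0, 0, 120], [0.008, -0.0006, 0.2, 0, 0, 0, 120], [-0.1, -0.1, 0.25, 0, 0, 0, 120], [-0.15, -0.2, 0.25, 0, 0, 0, 120], [-0.15, -0.3, 0.25, 0, 0, 0, 120], [-0.15, -0.3, 0.25, 0, 0, 0, 120]])

```text
time: 12.2
tool_pos: [0.3605, 0.2037, 0.1989]
tool_rot: [0.0, 0.734, 0.679, -0.0]
contact_force: [0.6, -0.3, 0.5]
gripper_width: 0.533
```

```bash
python3 - <<'E'
from dial import *
f=grab("top");g=grab("side");save(f,"t6",scale=1.4)
cv2.imwrite("pics/d6.png",cv2.resize(g["pixels"][320:420,200:350],(750,500),interpolation=cv2.INTER_CUBIC)[:,:,::-1])
print(dial(g,np.array([.4433,.3505])))
E
```

```text
(np.float64(-101.3), [(193, 14.0), (193, 12.0), (193, 10.0), (193, 8.0), (193, 6.0), (193, 4.0)])
```

View pics/d6.png

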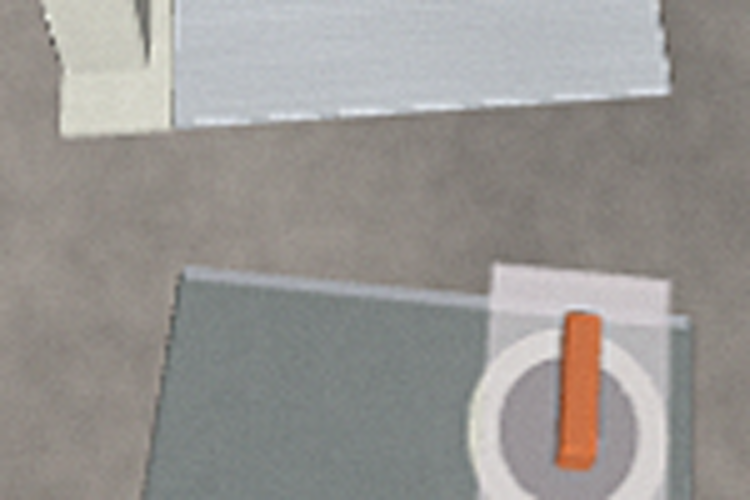

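View pics/t6.png

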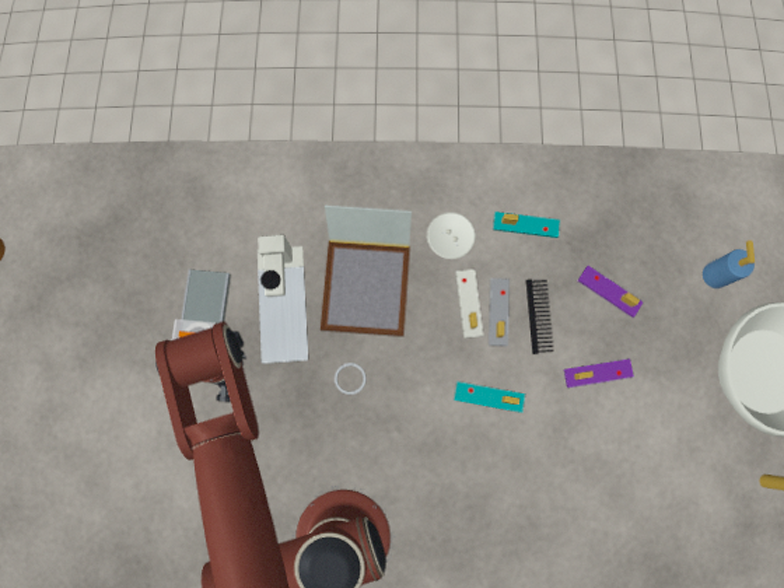

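```bash
python3 - <<'E'
from h import *
f=grab("top");g=grab("side")
uvs=[]
for n,fr,roi in(("top",f,(180,185,205,215)),("side",g,(235,270,280,310))):
    x0,y0,x1,y1=roi;s=fr["pixels"][y0:y1,x0:x1].max(2)
    w=np.clip(120-s.astype(float),0,80)
    yy,xx=np.mgrid[y0:y1,x0:x1];uv=((w*xx).sum()/w.sum(),(w*yy).sum()/w.sum());uvs.append(uv);print(n,uv,atz(fr,uv,.152))
print(tri([ray(f,uvs[0]),ray(g,uvs[1])]))
P1=lambda x,y:atz(f,(175+x/5.4-.5,160+y/5.4-.5),.006)[:2]
P2=lambda x,y:atz(g,(195+x/5-.5,270+y/5-.5),.006)[:2]
def e(a,b,t): d=b-a; print(t,a.round(4),b.round(4),np.degrees(np.arctan2(d[1],d[0])).round(2),np.hypot(*d).round(4))
e(P1(66,532),P1(56,180),"L top");e(P1(243,522),P1(222,165),"R top");e(P1(243,522),P1(66,532),"bot")
e(P2(694,343),P2(200,377),"L side");e(P2(662,125),P2(380,140),"R side");e(P2(662,125),P2(694,343),"bot side")
E
```

```text
top (np.float64(192.9433537463977), np.float64(199.3691462536023)) [0.56078997 0.15927517 0.152     ]
side (np.float64(257.2079587885493), np.float64(286.9162287373807)) [0.56026251 0.158098   0.152     ]
[0.56028727 0.15896529 0.15361864]
L top [0.3955 0.1999] [0.6147 0.2179] 4.68 0.2199
R top [0.4037 0.092 ] [0.6256 0.114 ] 5.67 0.223
bot [0.4037 0.092 ] [0.3955 0.1999] 94.35 0.1083
L side [0.392 0.203] [0.6135 0.223 ] 5.17 0.2224
R side [0.4003 0.0935] [0.5374 0.1043] 4.5 0.1376
bot side [0.4003 0.0935] [0.392 0.203] 94.33 0.1098
```

```bash
cat > bars.py <<'E'
from h import *
import sys
def cen(fr,roi,kind):
    x0,y0,x1,y1=roi;s=fr["pixels"][y0:y1,x0:x1].astype(float)
    r,g_,b=s[...,0],s[...,1],s[...,2]
    w=np.clip(np.minimum(r-g_,r-b)-50,0,100) if kind=="red" else np.clip(np.minimum(r,g_+30)-b-50,0,60)*(r-g_<70)
    yy,xx=np.mgrid[y0:y1,x0:x1]; return (w*xx).sum()/w.sum(),(w*yy).sum()/w.sum()
E
python3 - <<'E'
from bars import *
f=grab("top");g=grab("side")
B={"white":[(325,193,338,207),(331,221,346,239),(245,178,262,190),(282,166,298,184)],
"grey":[(352,202,366,216),(351,225,365,243),(262,160,276,170),(289,154,304,168)]}
for k,(a,b,c,d) in B.items():
    s1=cen(f,a,"red");s2=cen(g,c,"red");p1=cen(f,b,"br");p2=cen(g,d,"br")
    print(k,"spot",s1,s2,atz(f,s1,.014),atz(g,s2,.014),tri([ray(f,s1),ray(g,s2)]))
    print("pull",p1,p2,atz(f,p1,.045),atz(g,p2,.037),tri([ray(f,p1),ray(g,p2)]))
R=lambda i,s:cv2.resize(i,s,interpolation=cv2.INTER_CUBIC)
im=np.hstack([R(f["pixels"][185:255,320:375],(385,490)),R(g["pixels"][145:200,245:315],(400,314)) if 0 else np.vstack([R(g["pixels"][145:200,240:315],(415,304)),np.zeros((186,415,3),np.uint8)])])
cv2.imwrite("pics/b1.png",im[:,:,::-1])
E
```

```text
white spot (np.float64(331.1932059447983), np.float64(199.71974522292993)) (np.float64(256.7206982543641), np.float64(183.64588528678306)) [ 0.59615427 -0.27295518  0.014     ] [ 0.59271581 -0.27145033  0.014     ] [ 0.59452321 -0.27275261  0.01330454]
pull (np.float64(337.65694888178916), np.float64(228.28634185303514)) (np.float64(289.8597796143251), np.float64(174.3358126721763)) [ 0.49566686 -0.28992173  0.045     ] [ 0.49275199 -0.29041168  0.037     ] [ 0.49475036 -0.29037496  0.03776514]
grey spot (np.float64(358.8768656716418), np.float64(208.60634328358208)) (np.float64(267.09366391184574), np.float64(163.2479338842975)) [ 0.56742546 -0.36482428  0.014     ] [ 0.56508649 -0.36278549  0.014     ] [ 0.56643518 -0.364846    0.01253898]
pull (np.float64(357.1833768169959), np.float64(234.53596720089453)) (np.float64(295.7226455348979), np.float64(160.96403535507469)) [ 0.47621509 -0.35270285  0.045     ] [ 0.47469721 -0.35035055  0.037     ] [ 0.47615462 -0.35414711  0.03409495]
```

View pics/b1.png

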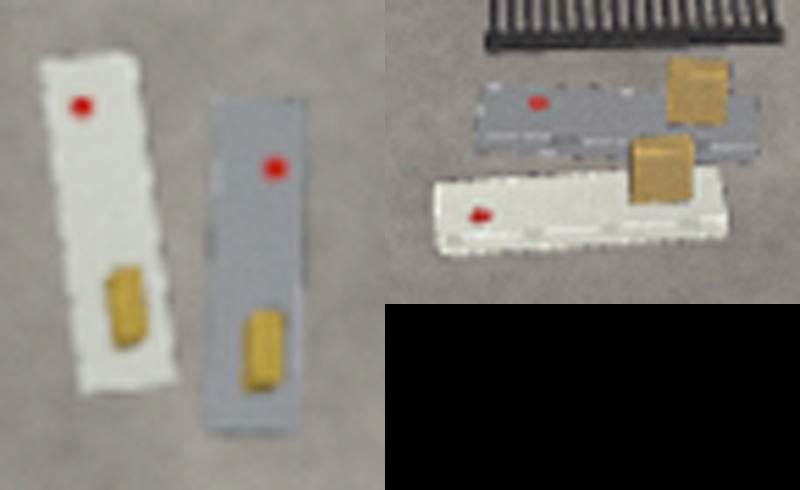

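White is the bar at crop (110,220), spot at left of its centre line; grey at (255,265), spot right of centre. Purple and turquoise look-alikes are elsewhere. Go to white.

```bash
python3 -c "
from h import *
s=monitor.state();print(s['tool_pos'],s['tool_rot'],s['time'],s['joint_pos'])"
```

```text
[0.36215788 0.20599592 0.1990734 ] [-2.97722393e-04  7.34188604e-01  6.78945502e-01 -1.02401619e-04] 12.5 [ 3.37801793e-01 -4.64594258e-01  2.10955728e+00  4.66352948e-04
  1.49705414e+00  4.15912766e-01]
```

Emit:
step_arm(motion=[[0.027, -0.1, 0, 0, 0, -0.09, 120], [0.054, -0.2, 0, 0, 0, -0.18, 120], [0.08, -0.3, 0, 0, 0, -0.27, 120], [0.107, -0.4, 0, 0, 0, -0.36, 120], [0.134, -0.5, 0, 0, 0, -0.45, 120], [0.16, -0.6, 0, 0, 0, -0.54, 120], [0.187, -0.7, 0, 0, 0, -0.63, 120], [0.214, -0.8, 0, 0, 0, -0.72, 120], [0.24, -0.9, 0, 0, 0, -0.81, 120], [0.266, -0.992, -0.08, 0, 0, -0.919, 120]])

```text
time: 13.5
tool_pos: [0.4932, -0.2739, 0.176]
tool_rot: [0.002, 0.998, 0.061, 0.003]
contact_force: [1.0, -0.9, 1.1]
gripper_width: 0.525
```

```bash
python3 - <<'E'
from bars import *
f=grab("top");g=grab("side")
save(f,"t7",scale=1.4)
s=monitor.state();print(s['tool_pos'],s['tool_rot'])
E
```

```text
[ 0.48915511 -0.2725562   0.16701577] [-0.00244775  0.99813895  0.06083578 -0.00341386]
```

View pics/t7.png

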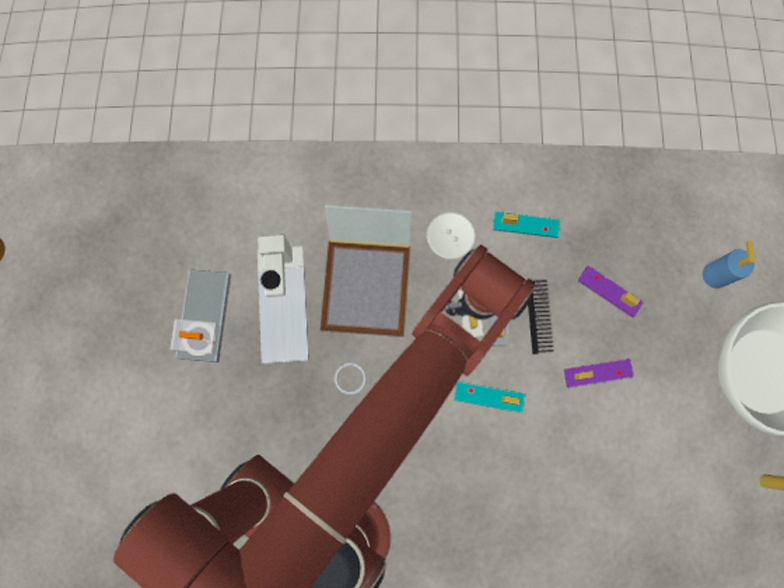

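Emit:
step_arm(motion=[[0.012, -0.035, -0.014, 0, 0, 0, 120], [0.012, -0.035, -0.014, 0, 0, 0, 120], [0.012, -0.035, -0.014, 0, 0, 0, 120]])

```text
time: 13.9
tool_pos: [0.496, -0.2866, 0.1654]
tool_rot: [-0.001, 0.998, 0.064, -0.0]
contact_force: [-0.2, -0.4, 0.4]
gripper_width: 0.534
```

```bash
python3 - <<'E'
from bars import *
g=grab("side");f=grab("top")
cv2.imwrite("pics/b2.png",cv2.resize(g["pixels"][120:210,225:345],(800,600),interpolation=cv2.INTER_CUBIC)[:,:,::-1])
s=monitor.state();print(s['tool_pos'],s['tool_rot'])
E
```

```text
[ 0.49602179 -0.2865528   0.16610273] [-3.89400977e-05  9.97935111e-01  6.42298379e-02  2.00181085e-04]
```

View pics/b2.png

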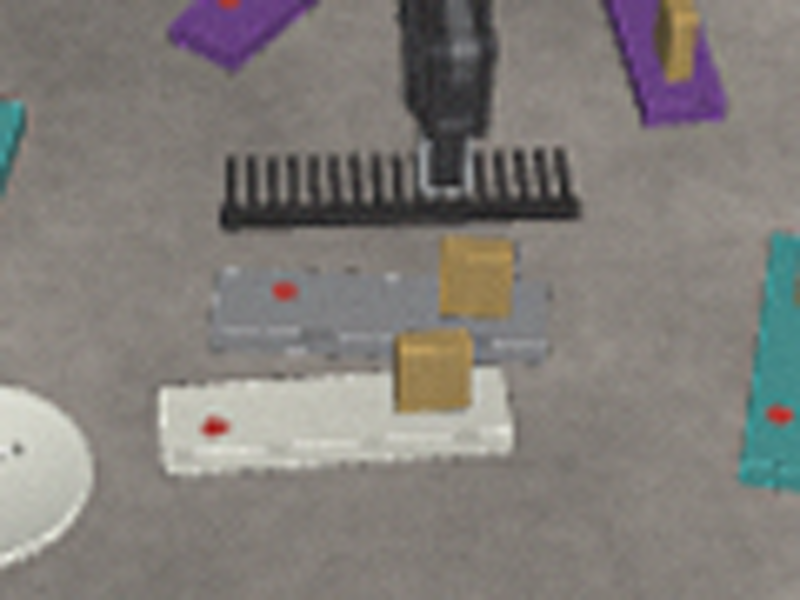

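Emit:
step_arm(motion=[[-0.001, -0.006, -0.09, 0, 0, 0, 120], [-0.001, -0.006, -0.18, 0, 0, 0, 120], [-0.001, -0.006, -0.25, 0, 0, 0, 120], [-0.001, -0.006, -0.286, 0, 0, 0, 120], [-0.001, -0.006, -0.286, 0, 0, 0, 120], [-0.001, -0.006, -0.286, 0, 0, 0, 120]])

```text
time: 14.6
tool_pos: [0.4956, -0.2904, 0.0237]
tool_rot: [0.0, 0.998, 0.064, 0.0]
contact_force: [0.9, 0.2, 1.0]
gripper_width: 0.53
```

Emit:
step_arm(motion=[[0, 0, 0, 0, 0, 0, 160], [0, 0, 0, 0, 0, 0, 190], [0, 0, 0, 0, 0, 0, 255], [0, 0, 0, 0, 0, 0, 255], [0, 0, 0, 0, 0, 0, 255], [0, 0, 0, 0, 0, 0, 255]])

```text
time: 15.2
tool_pos: [0.4963, -0.2917, 0.0247]
tool_rot: [0.001, 0.998, 0.063, 0.001]
contact_force: [-0.7, -0.1, 6.7]
gripper_width: 0.153
```

Emit:
step_arm(motion=[[0, 0, 0.06, 0, 0, 0, 255], [0, 0, 0.14, 0, 0, 0, 255], [0, 0, 0.22, 0, 0, 0, 255], [0, 0, 0.25, 0, 0, 0, 255], [0, 0, 0.25, 0, 0, 0, 255], [0, 0, 0.25, 0, 0, 0, 255]])

```text
time: 15.8
tool_pos: [0.4943, -0.2901, 0.1459]
tool_rot: [-0.001, 0.998, 0.063, -0.001]
contact_force: [0.1, 0.5, -1.3]
gripper_width: 0.155
```

```bash
python3 - <<'E'
from bars import *
g=grab("side")
cv2.imwrite("pics/b3.png",cv2.resize(g["pixels"][120:240,200:360],(800,600),interpolation=cv2.INTER_CUBIC)[:,:,::-1])
s=monitor.state();print(s['tool_pos'],s['tool_rot'],s['gripper_width'])
E
```

```text
[ 0.49376779 -0.28974927  0.14488891] [-0.00144521  0.99799109  0.06331687 -0.00163333] 0.15313882120026162
```

View pics/b3.png

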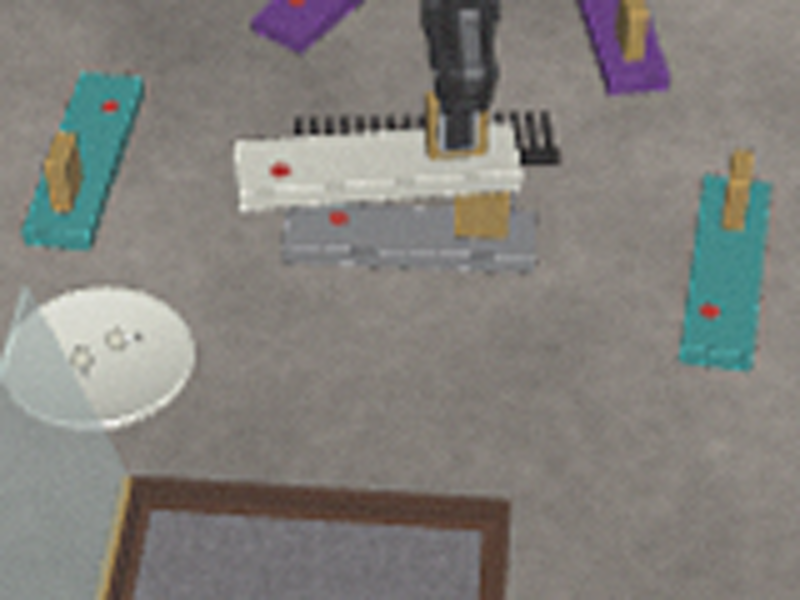

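Emit:
step_arm(motion=[[-0.01, 0.06, 0, 0, 0, 0, 255], [-0.03, 0.15, 0, 0, 0, 0, 255], [-0.05, 0.24, 0, 0, 0, 0, 255], [-0.07, 0.33, 0, 0, 0, -0.01, 255], [-0.09, 0.42, 0, 0, 0, -0.02, 255], [-0.11, 0.51, 0, 0, 0, -0.029, 255], [-0.13, 0.6, 0, 0, 0, -0.029, 255], [-0.145, 0.69, 0, 0, 0, -0.029, 255], [-0.16, 0.78, 0, 0, 0, -0.029, 255], [-0.176, 0.872, 0, 0, 0, -0.029, 255]])

```text
time: 16.85
tool_pos: [0.4049, 0.1467, 0.145]
tool_rot: [0.0, 0.999, 0.041, -0.002]
contact_force: [0.8, 0.6, -0.6]
gripper_width: 0.155
```

Emit:
step_arm(motion=[[0, 0, 0, 0, 0, 0, 255], [0, 0, 0, 0, 0, 0, 255], [0, 0, 0, 0, 0, 0, 255]])

```text
time: 17.15
tool_pos: [0.4064, 0.1444, 0.1461]
tool_rot: [0.0, 0.999, 0.041, -0.001]
contact_force: [-0.3, 0.0, -0.9]
gripper_width: 0.155
```

```bash
python3 - <<'E'
from bars import *
f=grab("top");g=grab("side")
save(g,"b4",scale=1.4)
save(f,"t8",scale=1.4)
s=monitor.state();print(s['tool_pos'],s['tool_rot'],s['gripper_width'])
E
```

```text
[0.40700454 0.14403572 0.14680624] [ 1.96283493e-04  9.99181556e-01  4.04424601e-02 -7.65563835e-04] 0.15296097160097813
```

View pics/b4.png

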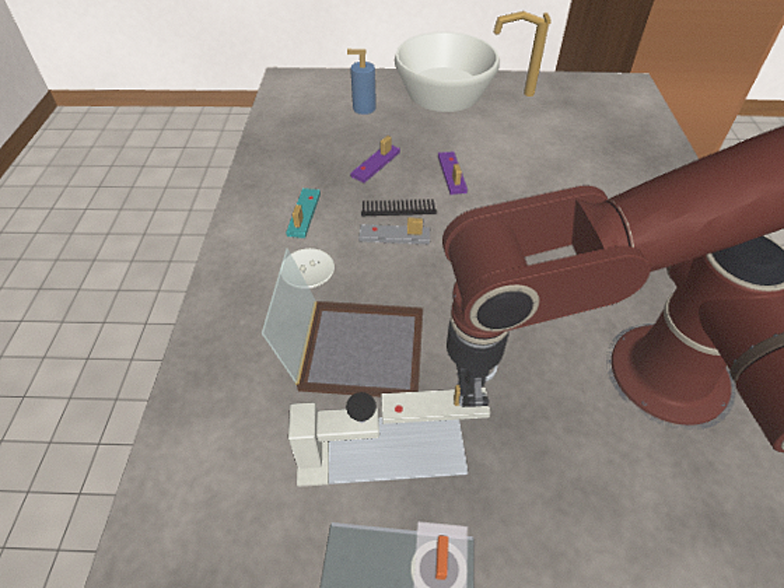

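View pics/t8.png

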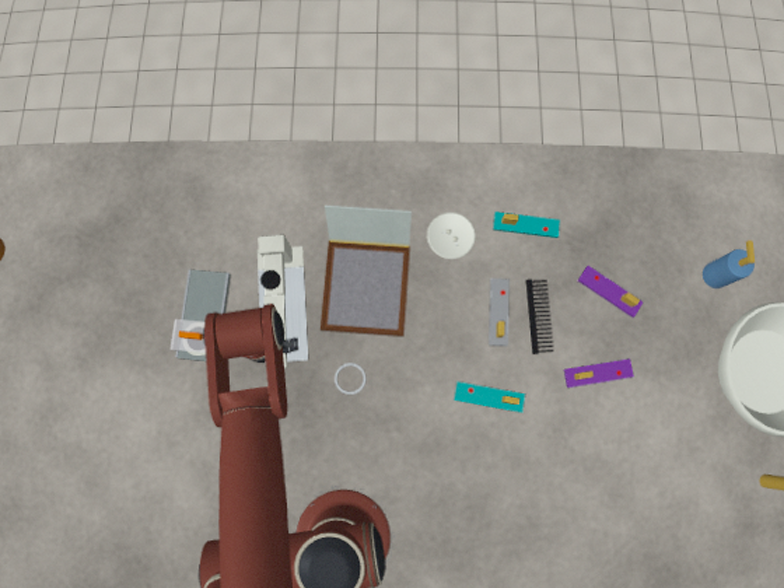

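Emit:
step_arm(motion=[[-0.03, -0.003, 0, 0, 0, 0, 255], [-0.03, -0.003, -0.08, 0, 0, 0, 255], [-0.03, -0.003, -0.16, 0, 0, 0, 255], [-0.03, -0.003, -0.21, 0, 0, 0, 255], [-0.03, -0.003, -0.222, 0, 0, 0, 255], [-0.03, -0.003, -0.222, 0, 0, 0, 255], [-0.03, -0.003, -0.222, 0, 0, 0, 255]])

```text
time: 17.95
tool_pos: [0.3936, 0.1435, 0.0383]
tool_rot: [-0.0, 0.999, 0.041, 0.001]
contact_force: [0.3, -1.6, -1.5]
gripper_width: 0.152
```

```bash
python3 - <<'E'
from bars import *
f=grab("top");g=grab("side")
cv2.imwrite("pics/b5.png",cv2.resize(g["pixels"][250:370,190:350],(800,600),interpolation=cv2.INTER_CUBIC)[:,:,::-1])
cv2.imwrite("pics/t9.png",cv2.resize(f["pixels"][160:280,150:310],(800,600),interpolation=cv2.INTER_CUBIC)[:,:,::-1])
s=monitor.state();print(s['tool_pos'],s['tool_rot'],s['gripper_width'],s['contact_force'])
E
```

```text
[0.39386099 0.14385098 0.03867852] [-2.49274187e-04  9.99142802e-01  4.13528490e-02  1.88158414e-03] 0.15148783242960798 [-0.11536989  0.00307566 -0.33887209]
```

View pics/b5.png

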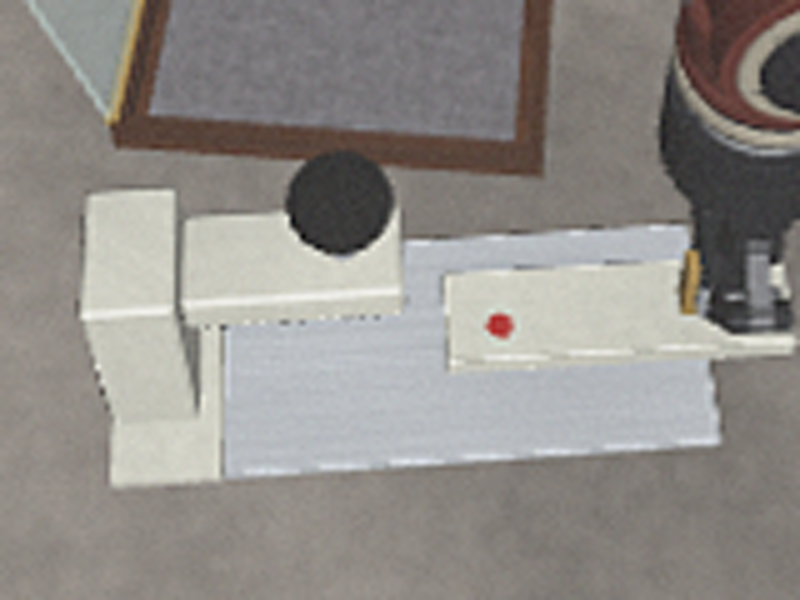

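View pics/t9.png

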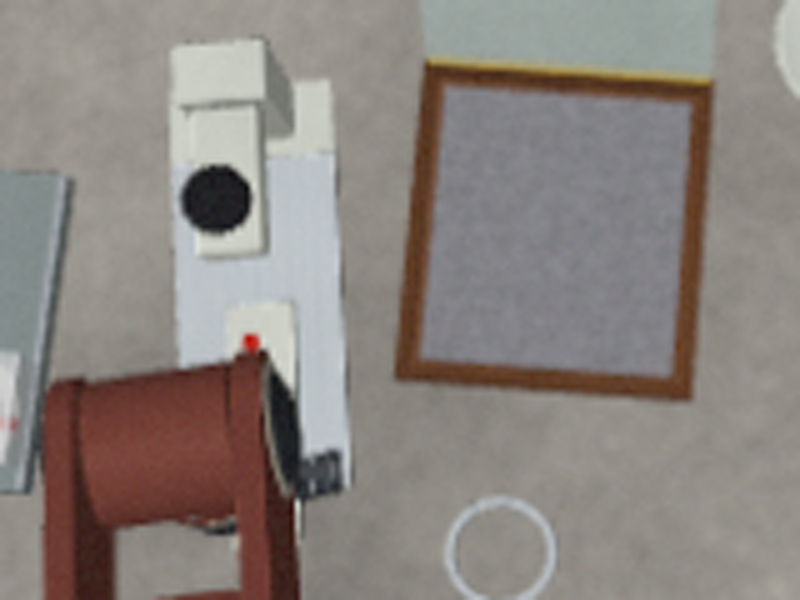

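```bash
python3 - <<'E'
from bars import *
f=grab("top");g=grab("side")
a=cen(f,(190,222,210,235),"red");b=cen(g,(280,307,300,323),"red");
t=tri([ray(f,a),ray(g,b)]);print(a,b,t,atz(f,a,.0285),atz(g,b,.0285))
s=monitor.state();p=s['tool_pos'];yaw=2*np.arctan2(s['tool_rot'][2],s['tool_rot'][1]);print(np.degrees(yaw))
c,ss=np.cos(yaw),np.sin(yaw);print("pred",p[0]+.1*c-.006*ss,p[1]+.1*ss+.006*c)
E
```

```text
(np.float64(199.7092511013216), np.float64(227.90014684287812)) (np.float64(289.5473214285714), np.float64(314.79285714285714)) [0.49223356 0.15788338 0.02654052] [0.49273347 0.15733216 0.0285    ] [0.49148361 0.1590602  0.0285    ]
4.767235657618525
pred 0.49255509877748754 0.15824512806799854
```

Emit:
step_arm(motion=[[0.03, 0.001, 0, 0, 0, 0, 255], [0.06, 0.002, 0, 0, 0, 0, 255], [0.09, 0.003, 0, 0, 0, 0, 255], [0.12, 0.003, 0, 0, 0, 0, 255], [0.137, 0.003, 0, 0, 0, 0, 255], [0.137, 0.003, -0.008, 0, 0, 0, 255], [0.137, 0.003, -0.012, 0, 0, 0, 255], [0.137, 0.003, -0.014, 0, 0, 0, 255], [0.137, 0.003, -0.014, 0, 0, 0, 255]])

```text
time: 19.05
tool_pos: [0.4604, 0.1454, 0.0306]
tool_rot: [0.0, 0.999, 0.042, 0.0]
contact_force: [-2.6, 0.1, 6.7]
gripper_width: 0.155
```

```bash
python3 - <<'E'
from bars import *
s=monitor.state();p=s['tool_pos'];yaw=2*np.arctan2(s['tool_rot'][2],s['tool_rot'][1]);print(p,np.degrees(yaw),s['contact_force'],s['gripper_width'])
c,ss=np.cos(yaw),np.sin(yaw);print("pred",p[0]+.1*c-.006*ss,p[1]+.1*ss+.006*c)
g=grab("side")
cv2.imwrite("pics/b6.png",cv2.resize(g["pixels"][250:370,190:350],(800,600),interpolation=cv2.INTER_CUBIC)[:,:,::-1])
E
```

```text
[0.46042825 0.14539192 0.03064777] 4.78768206716816 [-2.58217276  0.08150019  6.72631162] 0.15491076176227914
pred 0.5595785504052978 0.1597173475625365
```

View pics/b6.png

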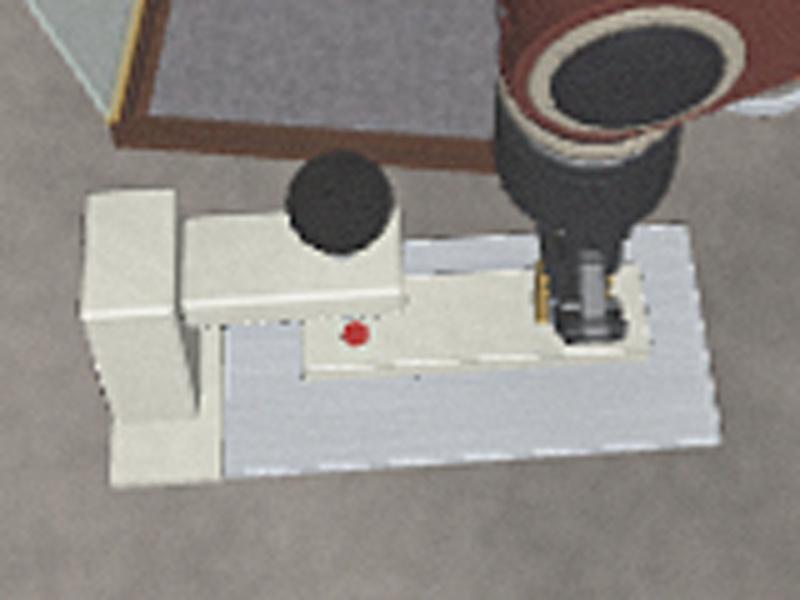

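```bash
python3 - <<'E'
from bars import *
g=grab("side")
b=cen(g,(252,308,270,324),"red");print(b,atz(g,b,.020),proj(g,[.561,.1595,.02]))
E
```

```text
(np.float64(260.5775127768313), np.float64(316.28960817717206)) [0.55805608 0.16006754 0.02      ] [[259.3142703  316.03438099]]
```

Emit:
step_arm(motion=[[0.003, 0, 0, 0, 0, 0, 255], [0.003, 0, 0, 0, 0, 0, 255], [0.003, 0, 0, 0, 0, 0, 180], [0.003, 0, 0, 0, 0, 0, 130], [0.003, 0, 0, 0, 0, 0, 130], [0.003, 0, 0.04, 0, 0, 0, 130], [0.003, 0, 0.12, 0, 0, 0, 130], [0.003, 0, 0.22, 0, 0, 0, 130], [-0.05, 0, 0.32, 0, 0, 0, 130], [-0.05, 0, 0.32, 0, 0, 0, 255]])

```text
time: 20.15
tool_pos: [0.4378, 0.146, 0.1966]
tool_rot: [-0.001, 0.999, 0.042, 0.006]
contact_force: [1.1, -0.1, 0.5]
gripper_width: 0.335
```

```bash
python3 - <<'E'
from bars import *
g=grab("side");f=grab("top")
b=cen(g,(252,308,270,324),"red");print(b,atz(g,b,.020))
cv2.imwrite("pics/b7.png",cv2.resize(g["pixels"][250:370,190:350],(800,600),interpolation=cv2.INTER_CUBIC)[:,:,::-1])
cv2.imwrite("pics/t10.png",cv2.resize(f["pixels"][160:280,150:310],(800,600),interpolation=cv2.INTER_CUBIC)[:,:,::-1])
s=monitor.state();print(s['tool_pos'],s['tool_rot'])
E
```

```text
(np.float64(260.1896697713802), np.float64(316.23624047417445)) [0.5589564  0.15995492 0.02      ]
[0.43628617 0.14552385 0.19154638] [-2.57851724e-04  9.99123954e-01  4.17880473e-02  2.23978726e-03]
```

View pics/b7.png

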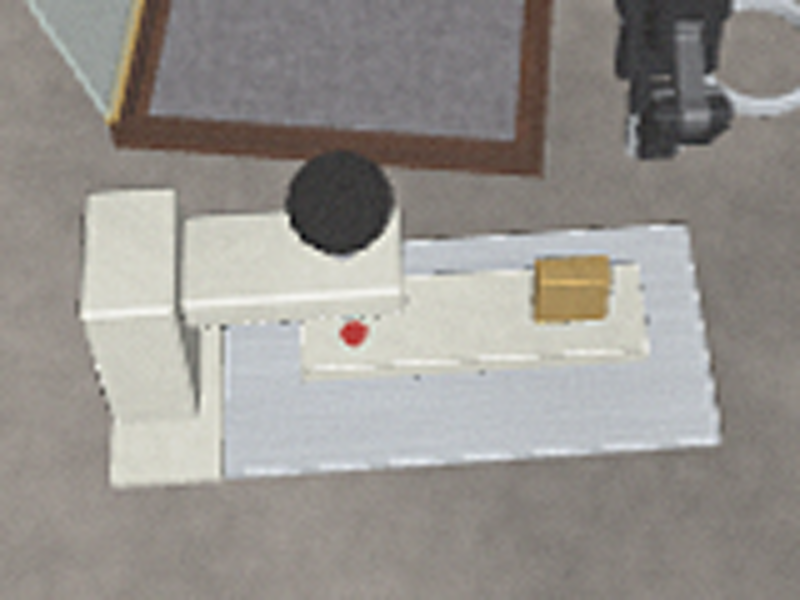

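Emit:
step_arm(motion=[[0.09, 0.009, 0, 0, 0, 0, 255], [0.18, 0.018, 0, 0, 0, 0, 255], [0.248, 0.027, 0, 0, 0, 0, 255], [0.248, 0.027, 0, 0, 0, 0, 255], [0.248, 0.027, -0.04, 0, 0, 0, 255], [0.248, 0.027, -0.06, 0, 0, 0, 255], [0.248, 0.027, -0.07, 0, 0, 0, 255], [0.248, 0.027, -0.07, 0, 0, 0, 255]])

```text
time: 21.05
tool_pos: [0.5581, 0.1586, 0.1531]
tool_rot: [0.0, 0.999, 0.042, -0.002]
contact_force: [-0.1, -0.7, -0.3]
gripper_width: 0.002
```

Emit:
step_arm(motion=[[0, 0, -0.01, 0, 0, 0, 255], [0, 0, -0.02, 0, 0, 0, 255], [0, 0, -0.03, 0, 0, 0, 255], [0, 0, -0.038, 0, 0, 0, 255], [0, 0, -0.038, 0, 0, 0, 255]])

```text
time: 21.55
tool_pos: [0.5599, 0.1589, 0.1359]
tool_rot: [-0.0, 0.999, 0.042, 0.001]
contact_force: [-1.6, 0.2, 5.6]
gripper_width: -0.002
```

Emit:
step_arm(motion=[[0, 0, -0.004, 0, 0, 0, 255], [0, 0, -0.008, 0, 0, 0, 255], [0, 0, -0.01, 0, 0, 0, 255], [0, 0, -0.01, 0, 0, 0, 255], [0, 0, -0.01, 0, 0, 0, 255]])

```text
time: 22.05
tool_pos: [0.56, 0.1589, 0.132]
tool_rot: [-0.0, 0.999, 0.042, 0.0]
contact_force: [-2.7, -0.5, 8.4]
gripper_width: 0.006
```

Emit:
step_arm(motion=[[0, 0, -0.003, 0, 0, 0, 255], [0, 0, -0.004, 0, 0, 0, 255], [0, 0, -0.004, 0, 0, 0, 255], [0, 0, -0.004, 0, 0, 0, 255]])

```text
time: 22.45
tool_pos: [0.56, 0.1589, 0.1318]
tool_rot: [0.0, 0.999, 0.042, 0.0]
contact_force: [-7.6, -1.8, 15.6]
gripper_width: 0.001
```

```bash
python3 - <<'E'
from bars import *
g=grab("side")
cv2.imwrite("pics/b8.png",cv2.resize(g["pixels"][250:370,190:350],(800,600),interpolation=cv2.INTER_CUBIC)[:,:,::-1])
s=monitor.state();print(s['tool_pos'],s['contact_force'])
E
```

```text
[0.56004035 0.15891845 0.13177422] [-8.0482226  -0.51046421 15.59707162]
```

View pics/b8.png

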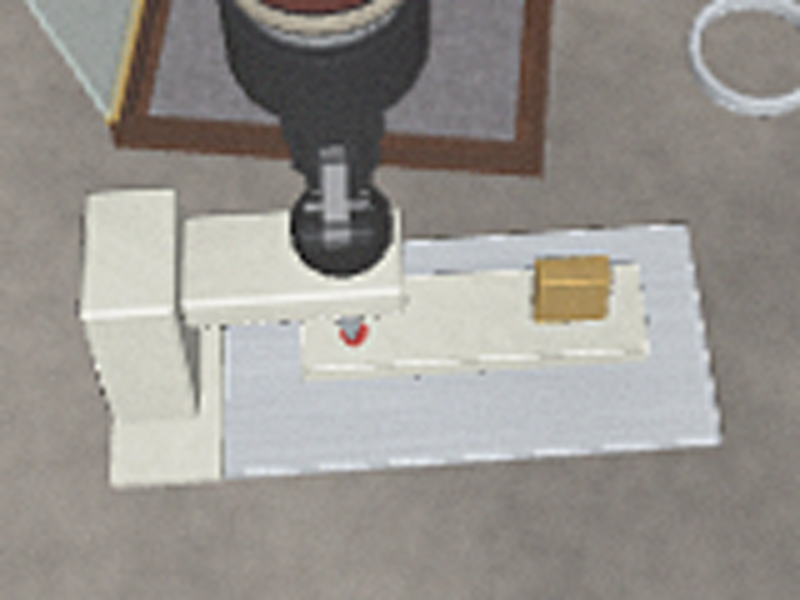

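The needle point sits within the red spot. Raise and fetch the bar.

Emit:
step_arm(motion=[[0, 0, 0.03, 0, 0, 0, 255], [0, 0, 0.1, 0, 0, 0, 255], [-0.06, -0.01, 0.12, 0, 0, 0, 255], [-0.15, -0.02, 0.12, 0, 0, 0, 130], [-0.196, -0.027, 0.12, 0, 0, 0, 130], [-0.196, -0.027, 0.08, 0, 0, 0, 130], [-0.196, -0.027, 0, 0, 0, 0, 130], [-0.196, -0.027, -0.08, 0, 0, 0, 130], [-0.196, -0.027, -0.08, 0, 0, 0, 130], [-0.196, -0.027, -0.08, 0, 0, 0, 130]])

```text
time: 23.5
tool_pos: [0.4611, 0.1452, 0.0884]
tool_rot: [0.0, 0.999, 0.042, -0.001]
contact_force: [1.0, 0.8, 0.9]
gripper_width: 0.489
```

```bash
python3 - <<'E'
from bars import *
g=grab("side");f=grab("top")
cv2.imwrite("pics/b9.png",cv2.resize(g["pixels"][250:370,190:350],(800,600),interpolation=cv2.INTER_CUBIC)[:,:,::-1])
cv2.imwrite("pics/t11.png",cv2.resize(f["pixels"][150:270,220:380],(800,600),interpolation=cv2.INTER_CUBIC)[:,:,::-1])
s=monitor.state();print(s['tool_pos'],s['tool_rot'],s['gripper_width'])
T=lambda x,y,z:atz(f,(220+x/5-.5,150+y/5-.5),z)[:2].round(4)
E
```

```text
[0.46333274 0.14555602 0.09105754] [-2.15633124e-04  9.99130321e-01  4.16511951e-02  1.93224192e-03] 0.49462096285067003
```

View pics/b9.png

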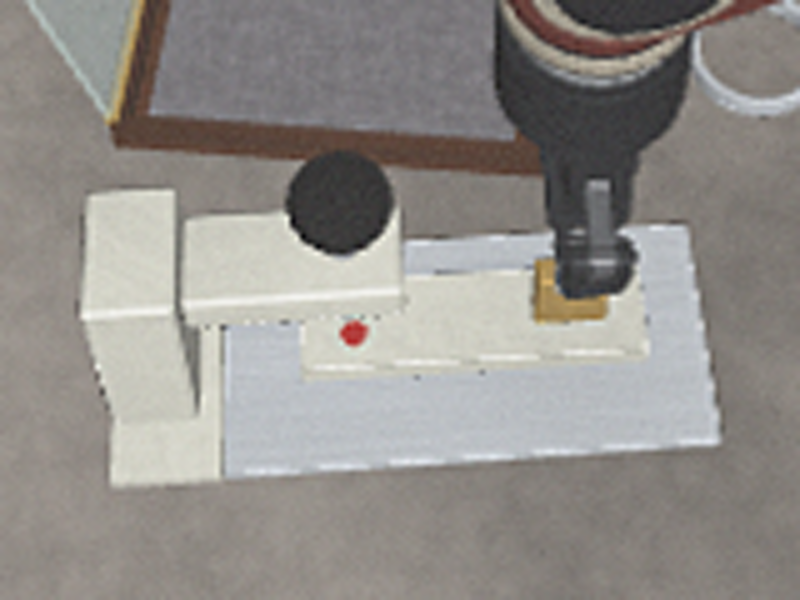

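View pics/t11.png

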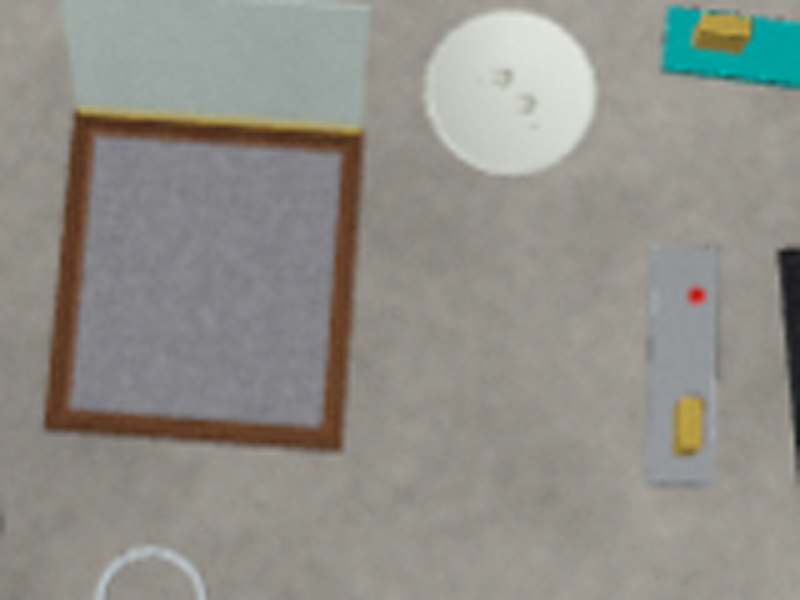

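Emit:
step_arm(motion=[[-0.002, 0, -0.05, 0, 0, 0, 130], [-0.002, 0, -0.1, 0, 0, 0, 130], [-0.002, 0, -0.118, 0, 0, 0, 130], [-0.002, 0, -0.118, 0, 0, 0, 130], [-0.002, 0, -0.118, 0, 0, 0, 180], [-0.002, 0, -0.118, 0, 0, 0, 255], [-0.002, 0, -0.118, 0, 0, 0, 255], [-0.002, 0, -0.118, 0, 0, 0, 255], [-0.002, 0, -0.118, 0, 0, 0, 255]])

```text
time: 24.5
tool_pos: [0.4623, 0.1456, 0.0317]
tool_rot: [-0.0, 0.999, 0.042, 0.002]
contact_force: [0.3, 0.1, 6.6]
gripper_width: 0.156
```

```bash
python3 - <<'E'
from bars import *
f=grab("top");g=grab("side")
T=lambda x,y,z=.02:atz(f,(220+x/5-.5,150+y/5-.5),z)[:2]
q=[T(*c) for c in [(76,113),(362,133),(342,448),(47,430)]]
print(np.round(q,4),np.mean(q,0))
for i in range(4):
    d=q[(i+1)%4]-q[i];print(np.degrees(np.arctan2(d[1],d[0])).round(1),np.hypot(*d).round(4))
# side: from side0 1.4x
S=lambda x,y,z=.02:atz(g,(x/1.4-.5,y/1.4-.5),z)[:2]
q=[S(*c) for c in[(317,303),(422,308),(418,397),(298,389)]];print(np.round(q,4),np.mean(q,0))
s=monitor.state();print(s['tool_pos'],s['tool_rot'],s['gripper_width'],s['contact_force'])
E
```

```text
[[ 0.685   0.0503]
 [ 0.6736 -0.1415]
 [ 0.4617 -0.1307]
 [ 0.4705  0.0618]] [ 0.57270825 -0.04004984]
-93.4 0.1921
177.1 0.2122
87.4 0.1927
-3.1 0.2147
[[ 0.6708 -0.1377]
 [ 0.461  -0.1293]
 [ 0.4709  0.0713]
 [ 0.6827  0.0598]] [ 0.57135041 -0.03397246]
[0.46236596 0.14554819 0.03174704] [-1.94353155e-04  9.99131441e-01  4.16281354e-02  1.85029746e-03] 0.1513623483128939 [-1.2291893   0.01065101  6.74616261]
```

Emit:
step_arm(motion=[[0, 0, 0.008, 0, 0, 0, 255], [-0.03, -0.0025, 0.01, 0, 0, 0, 255], [-0.08, -0.0065, 0.01, 0, 0, 0, 255], [-0.13, -0.011, 0.01, 0, 0, 0, 255], [-0.17, -0.0145, 0.01, 0, 0, 0, 255], [-0.17, -0.0145, 0.04, 0, 0, 0, 255], [-0.17, -0.0145, 0.1, 0, 0, 0, 255], [-0.17, -0.0145, 0.17, 0, 0, 0, 255], [-0.17, -0.0145, 0.17, 0, 0, 0, 255]])

```text
time: 25.5
tool_pos: [0.3788, 0.1387, 0.12]
tool_rot: [-0.001, 0.999, 0.042, 0.005]
contact_force: [0.1, -0.2, -0.0]
gripper_width: 0.152
```

```bash
python3 - <<'E'
from bars import *
g=grab("side");save(g,"b10",scale=1.4)
s=monitor.state();print(s['tool_pos'],s['tool_rot'],s['gripper_width'],s['contact_force'])
E
```

```text
[0.37731826 0.13839213 0.1174328 ] [-3.79774303e-04  9.99126519e-01  4.16831725e-02  2.92700160e-03] 0.15221393659737742 [-0.91407715  0.13996615 -0.91751067]
```

View pics/b10.png

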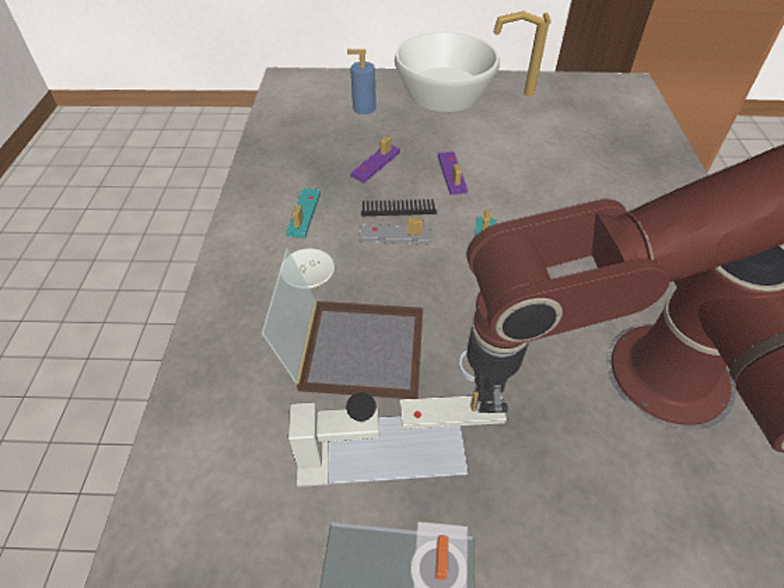

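Emit:
step_arm(motion=[[0, -0.06, 0, 0, 0, -0.03, 255], [0, -0.15, 0, 0, 0, -0.06, 255], [0.03, -0.23, 0, 0, 0, -0.091, 255], [0.1, -0.256, 0, 0, 0, -0.091, 255], [0.19, -0.256, 0, 0, 0, -0.091, 255], [0.27, -0.256, 0, 0, 0, -0.091, 255], [0.304, -0.256, 0, 0, 0, -0.091, 255], [0.304, -0.256, 0, 0, 0, -0.091, 255], [0.304, -0.256, 0, 0, 0, -0.091, 255]])

```text
time: 26.45
tool_pos: [0.526, 0.0102, 0.1128]
tool_rot: [-0.0, 1.0, -0.027, -0.002]
contact_force: [-0.0, 0.6, -0.4]
gripper_width: 0.15
```

Emit:
step_arm(motion=[[0, 0, -0.05, 0, 0, 0, 255], [0, 0, -0.1, 0, 0, 0, 255], [0, 0, -0.14, 0, 0, 0, 255], [0, 0, -0.14, 0, 0, 0, 255], [0, 0, -0.14, 0, 0, 0, 255]])

```text
time: 26.95
tool_pos: [0.5263, 0.0102, 0.0444]
tool_rot: [-0.0, 1.0, -0.027, -0.001]
contact_force: [0.7, 0.2, -0.3]
gripper_width: 0.152
```

```bash
python3 - <<'E'
from bars import *
g=grab("side");f=grab("top")
cv2.imwrite("pics/b11.png",cv2.resize(g["pixels"][190:310,180:340],(800,600),interpolation=cv2.INTER_CUBIC)[:,:,::-1])
s=monitor.state();print(s['tool_pos'],s['tool_rot'],s['gripper_width'],s['contact_force'])
E
```

```text
[0.5281129  0.01000518 0.04611494] [ 9.68690999e-05  9.99646687e-01 -2.65559435e-02  1.12846395e-03] 0.1549296930967417 [-0.16027329  0.40430894 -0.17618236]
```

View pics/b11.png

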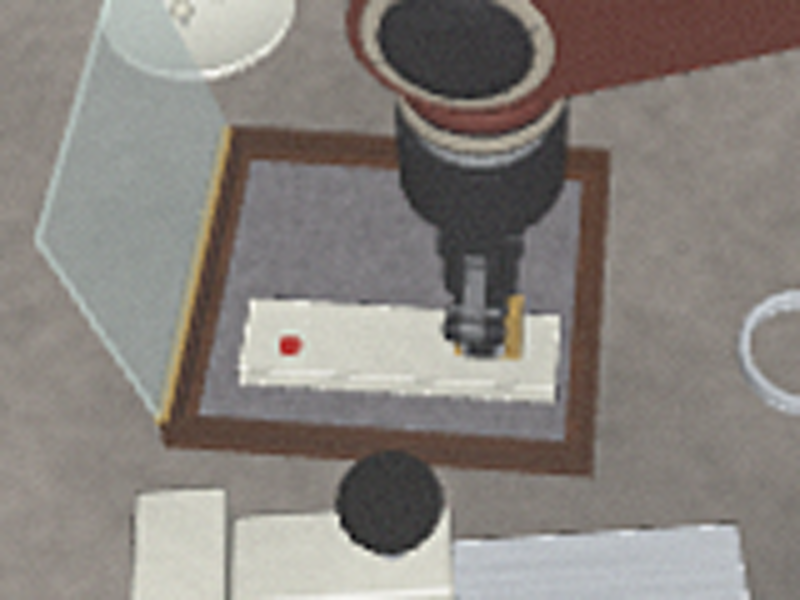

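Emit:
step_arm(motion=[[0, 0, -0.014, 0, 0, 0, 255], [0, 0, -0.024, 0, 0, 0, 255], [0, 0, -0.024, 0, 0, 0, 255], [0, 0, -0.024, 0, 0, 0, 255]])

```text
time: 27.45
tool_pos: [0.5287, 0.0099, 0.0337]
tool_rot: [0.0, 1.0, -0.027, 0.001]
contact_force: [0.5, -0.2, 4.6]
gripper_width: 0.152
```

Emit:
step_arm(motion=[[0, 0, 0, 0, 0, 0, 180], [0, 0, 0, 0, 0, 0, 130], [0, 0, 0, 0, 0, 0, 130], [0, 0, 0, 0, 0, 0, 130], [0, 0, 0.05, 0, 0, 0, 130], [0, 0, 0.12, 0, 0, 0, 130], [-0.05, -0.05, 0.21, 0, 0, 0, 130], [-0.1, -0.1, 0.25, 0, 0, 0, 130], [-0.1, -0.2, 0.25, 0, 0, 0, 130], [-0.1, -0.3, 0.25, 0, 0, 0, 130]])

```text
time: 28.45
tool_pos: [0.4778, -0.1412, 0.1598]
tool_rot: [0.001, 1.0, -0.026, 0.002]
contact_force: [1.2, -0.1, 0.2]
gripper_width: 0.491
```

```bash
python3 - <<'E'
from bars import *
g=grab("side");f=grab("top")
save(g,"b12",scale=1.4);save(f,"t12",scale=1.4)
s=monitor.state();print(s['tool_pos'],s['tool_rot'],s['gripper_width'],s['contact_force'])
E
```

```text
[ 0.47731037 -0.14468952  0.15851577] [ 1.20883396e-03  9.99553212e-01 -2.98569668e-02  6.90847566e-04] 0.4896747151587173 [-1.2442686   0.60050581 -0.26377545]
```

View pics/b12.png

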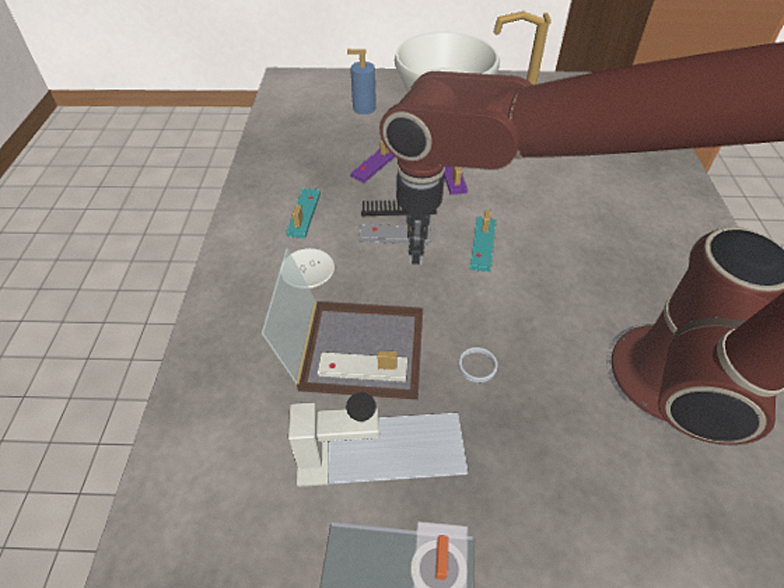

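View pics/t12.png

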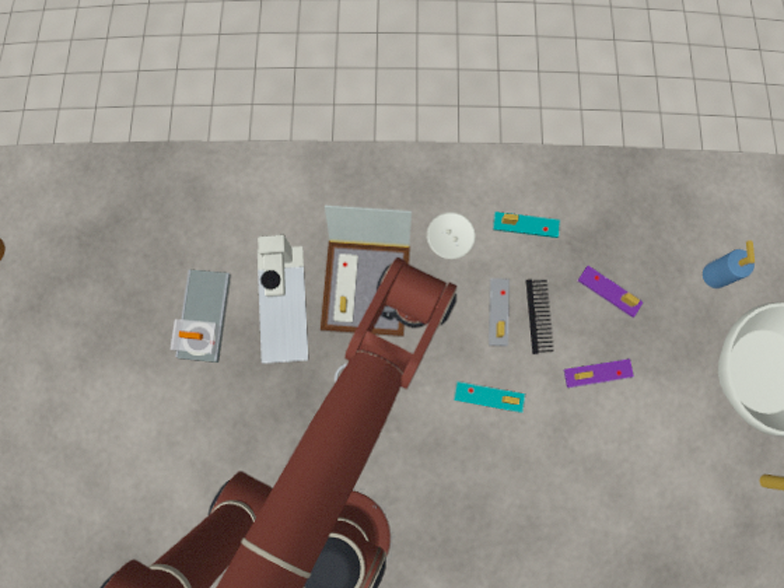

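White is flat in the tray. Grey's image position is unchanged: top (500,312) at this scale. Re-measure it before reaching.

```bash
python3 - <<'E'
from bars import *
f=grab("top");g=grab("side")
s1=cen(f,(352,202,366,216),"red");p1=cen(f,(351,225,365,243),"br");s2=cen(g,(262,160,276,170),"red")
print(s1,s2,atz(f,s1,.014),p1,atz(f,p1,.045))
# edges fit: minAreaRect on colour
s=f["pixels"][195:250,345:370].astype(int)
u=cv2.resize(s.astype(np.uint8),None,fx=6,fy=6,interpolation=cv2.INTER_CUBIC).astype(int)
m=((u[...,2]-u[...,0])>3).astype(np.uint8)
m=cv2.morphologyEx(m,cv2.MORPH_CLOSE,np.ones((25,25)));m=cv2.morphologyEx(m,cv2.MORPH_OPEN,np.ones((13,13)))
c=max(cv2.findContours(m,cv2.RETR_EXTERNAL,cv2.CHAIN_APPROX_NONE)[0],key=cv2.contourArea)
r=cv2.boxPoints(cv2.minAreaRect(c))/6+[345,195]-np.array([.5,.5]);
W=np.array([atz(f,q,.014)[:2] for q in r]);print(W.round(4),W.mean(0))
for i in range(4):
    d=W[(i+1)%4]-W[i];print(np.degrees(np.arctan2(d[1],d[0])).round(1),np.hypot(*d).round(4))
E
```

```text
(np.float64(358.8811700182815), np.float64(208.59414990859233)) (np.float64(267.0974212034384), np.float64(163.243553008596)) [ 0.56746689 -0.36483937  0.014     ] (np.float64(357.1653775322284), np.float64(234.5429097605893)) [ 0.47619186 -0.35264438  0.045     ]
[[ 0.4428 -0.3296]
 [ 0.6007 -0.3364]
 [ 0.6    -0.3802]
 [ 0.442  -0.3727]] [ 0.52141206 -0.35472556]
-2.4 0.158
-90.9 0.0439
177.3 0.1582
88.9 0.043
```

Emit:
step_arm(motion=[[0, -0.08, 0, 0, 0, 0, 130], [0, -0.18, 0, 0, 0, 0.009, 130], [0, -0.28, 0, 0, 0, 0.009, 130], [0, -0.37, 0, 0, 0, 0.009, 130], [-0.002, -0.416, -0.05, 0, 0, 0.009, 130], [-0.002, -0.416, -0.11, 0, 0, 0.009, 130], [-0.002, -0.416, -0.11, 0, 0, 0.009, 130], [-0.002, -0.416, -0.11, 0, 0, 0.009, 130]])

```text
time: 29.45
tool_pos: [0.4766, -0.3461, 0.1018]
tool_rot: [-0.001, 1.0, -0.019, -0.001]
contact_force: [-0.2, -0.1, 0.5]
gripper_width: 0.493
```

```bash
python3 - <<'E'
from bars import *
g=grab("side")
cv2.imwrite("pics/b13.png",cv2.resize(g["pixels"][100:220,200:360],(800,600),interpolation=cv2.INTER_CUBIC)[:,:,::-1])
s=monitor.state();print(s['tool_pos'],s['tool_rot'],s['gripper_width'])
E
```

```text
[ 0.47742121 -0.34681808  0.10338001] [ 4.22762283e-05  9.99822639e-01 -1.88323331e-02  1.76672024e-04] 0.4871386331322264
```

View pics/b13.png

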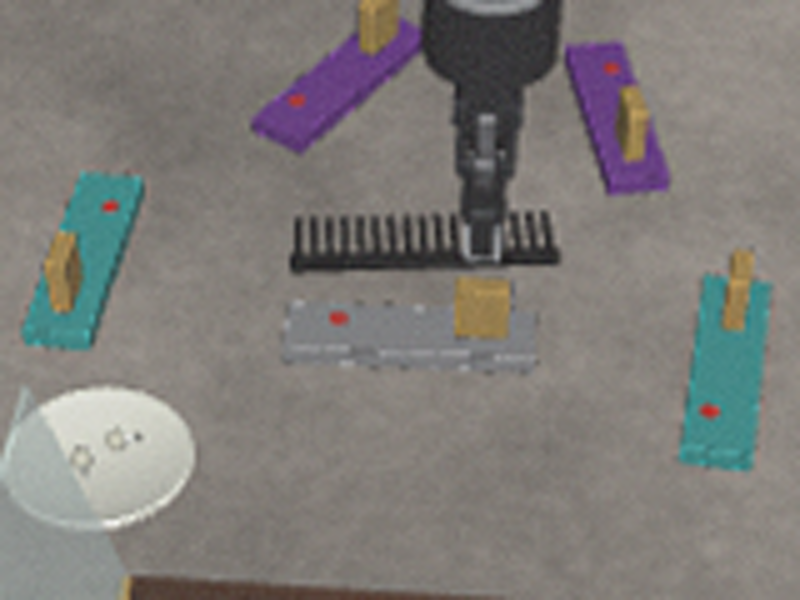

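Emit:
step_arm(motion=[[-0.002, -0.012, 0, 0, 0, 0, 130], [-0.002, -0.012, -0.06, 0, 0, 0, 130], [-0.002, -0.012, -0.12, 0, 0, 0, 130], [-0.002, -0.012, -0.158, 0, 0, 0, 130], [-0.002, -0.012, -0.158, 0, 0, 0, 130], [-0.002, -0.012, -0.158, 0, 0, 0, 130]])

```text
time: 30.1
tool_pos: [0.4764, -0.3545, 0.0252]
tool_rot: [0.001, 1.0, -0.02, 0.001]
contact_force: [-0.4, 0.7, 0.6]
gripper_width: 0.489
```

Emit:
step_arm(motion=[[0, 0, 0, 0, 0, 0, 160], [0, 0, 0, 0, 0, 0, 190], [0, 0, 0, 0, 0, 0, 255], [0, 0, 0, 0, 0, 0, 255], [0, 0, 0, 0, 0, 0, 255], [0, 0, 0, 0, 0, 0, 255]])

```text
time: 30.7
tool_pos: [0.4766, -0.3549, 0.0256]
tool_rot: [0.001, 1.0, -0.02, 0.001]
contact_force: [0.2, 0.9, 6.3]
gripper_width: 0.151
```

Emit:
step_arm(motion=[[0, 0, 0.06, 0, 0, 0, 255], [0, 0, 0.14, 0, 0, 0, 255], [0, 0, 0.22, 0, 0, 0, 255], [0, 0, 0.25, 0, 0, 0, 255], [0, 0, 0.25, 0, 0, 0, 255], [0, 0, 0.25, 0, 0, 0, 255]])

```text
time: 31.3
tool_pos: [0.4748, -0.3533, 0.1468]
tool_rot: [-0.001, 1.0, -0.02, -0.001]
contact_force: [-0.0, 0.6, -1.0]
gripper_width: 0.153
```

```bash
python3 - <<'E'
from bars import *
g=grab("side")
cv2.imwrite("pics/b14.png",cv2.resize(g["pixels"][100:220,200:360],(800,600),interpolation=cv2.INTER_CUBIC)[:,:,::-1])
s=monitor.state();print(s['tool_pos'],s['tool_rot'],s['gripper_width'])
E
```

```text
[ 0.47437236 -0.35286662  0.14580159] [-0.00149444  0.99980022 -0.01986419 -0.00164623] 0.15322119699961306
```

View pics/b14.png

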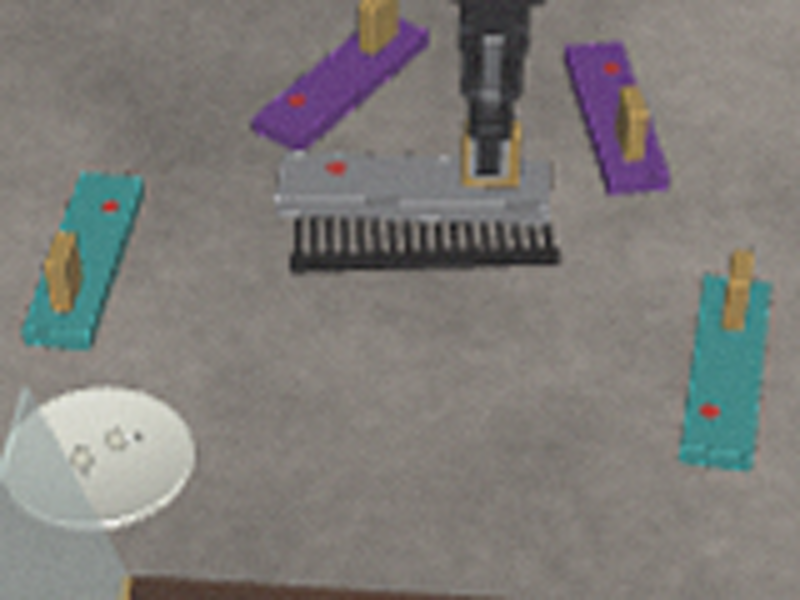

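Emit:
step_arm(motion=[[-0.01, 0.06, 0, 0, 0, 0, 255], [-0.03, 0.15, 0, 0, 0, 0, 255], [-0.05, 0.24, 0, 0, 0, 0, 255], [-0.07, 0.33, 0, 0, 0, 0.02, 255], [-0.09, 0.42, 0, 0, 0, 0.04, 255], [-0.11, 0.51, 0, 0, 0, 0.06, 255], [-0.13, 0.6, 0, 0, 0, 0.083, 255], [-0.145, 0.69, 0, 0, 0, 0.083, 255], [-0.158, 0.78, 0, 0, 0, 0.083, 255], [-0.158, 0.86, 0, 0, 0, 0.083, 255]])

```text
time: 32.35
tool_pos: [0.3941, 0.0779, 0.1458]
tool_rot: [-0.0, 0.999, 0.042, -0.002]
contact_force: [0.7, -0.7, 0.3]
gripper_width: 0.147
```

```bash
python3 - <<'E'
from bars import *
s=monitor.state();print(s['tool_pos'],s['tool_rot'],s['gripper_width'])
E
```

```text
[0.39406033 0.07787906 0.14584349] [-1.51162955e-04  9.99094509e-01  4.24912049e-02 -2.15314649e-03] 0.14727365837355538
```

Shift +0.074 in y, settle, then lower as before.

Emit:
step_arm(motion=[[0, 0.07, 0, 0, 0, 0, 255], [0, 0.145, 0, 0, 0, 0, 255], [0, 0.145, 0, 0, 0, 0, 255], [0, 0.145, -0.08, 0, 0, 0, 255], [0, 0.145, -0.16, 0, 0, 0, 255], [0, 0.145, -0.2, 0, 0, 0, 255], [0, 0.145, -0.218, 0, 0, 0, 255], [0, 0.145, -0.218, 0, 0, 0, 255], [0, 0.145, -0.218, 0, 0, 0, 255]])

```text
time: 33.25
tool_pos: [0.397, 0.1483, 0.0401]
tool_rot: [-0.0, 0.999, 0.042, 0.0]
contact_force: [-0.1, 0.1, 0.1]
gripper_width: 0.154
```

```bash
python3 - <<'E'
from bars import *
f=grab("top");g=grab("side")
cv2.imwrite("pics/b15.png",cv2.resize(g["pixels"][250:370,190:350],(800,600),interpolation=cv2.INTER_CUBIC)[:,:,::-1])
s=monitor.state();p=s['tool_pos'];print(p,s['tool_rot'],s['gripper_width'],s['contact_force'])
yaw=2*np.arctan2(s['tool_rot'][2],s['tool_rot'][1]);print(np.degrees(yaw))
c,ss=np.cos(yaw),np.sin(yaw);P=[p[0]+.091*c+.007*ss,p[1]+.091*ss-.007*c];print("pred",P)
z=p[2]-.025+.014
u=proj(f,[*P,z])[0].round().astype(int);w=proj(g,[*P,z])[0].round().astype(int)
for fr,q in((f,u),(g,w)):
    try:
        a=cen(fr,(q[0]-8,q[1]-8,q[0]+9,q[1]+9),"red");print(q,a,atz(fr,a,z))
    except Exception as e: print(e)
E
```

```text
[0.39789705 0.14861201 0.04116533] [-1.92882525e-04  9.99106039e-01  4.22499238e-02  1.42484949e-03] 0.14880423170270846 [ 0.50303913 -0.06289128 -1.44190067]
4.842931195197532
pred [np.float64(0.4891631371723339), np.float64(0.14931962416295888)]
[202 229] (np.float64(202.50620347394542), np.float64(229.3771712158809)) [0.48776952 0.14760548 0.03016533]
[291 311] (np.float64(291.41535776614313), np.float64(310.9197207678883)) [0.48726499 0.15021737 0.03016533]
```

View pics/b15.png

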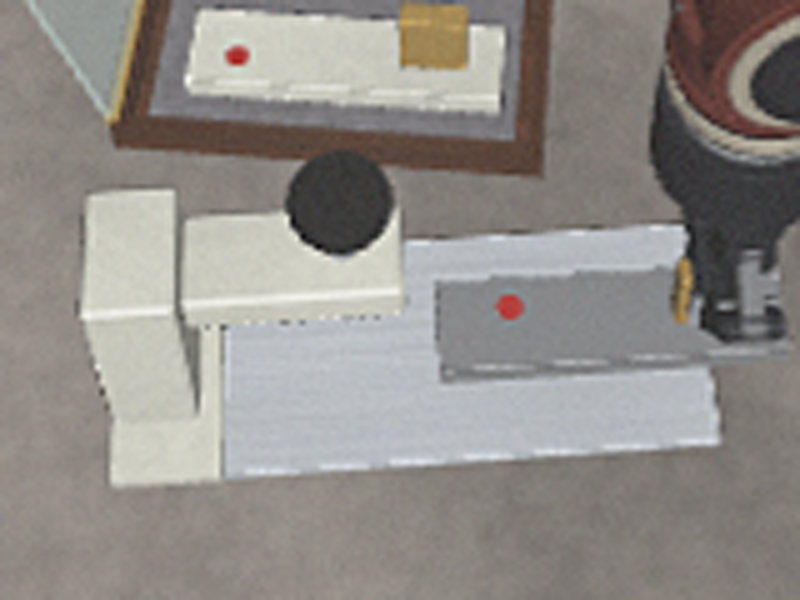

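Emit:
step_arm(motion=[[0, 0.02, 0, 0, 0, 0, 255], [0.04, 0.02, 0, 0, 0, 0, 255], [0.08, 0.02, 0, 0, 0, 0, 255], [0.12, 0.02, 0, 0, 0, 0, 255], [0.146, 0.02, 0, 0, 0, 0, 255], [0.146, 0.02, -0.008, 0, 0, 0, 255], [0.146, 0.02, -0.014, 0, 0, 0, 255], [0.146, 0.02, -0.016, 0, 0, 0, 255], [0.146, 0.02, -0.016, 0, 0, 0, 255]])

```text
time: 34.25
tool_pos: [0.4689, 0.1588, 0.0316]
tool_rot: [-0.0, 0.999, 0.043, -0.0]
contact_force: [0.3, -0.0, 0.8]
gripper_width: 0.149
```

```bash
python3 - <<'E'
from bars import *
g=grab("side")
cv2.imwrite("pics/b16.png",cv2.resize(g["pixels"][250:370,190:350],(800,600),interpolation=cv2.INTER_CUBIC)[:,:,::-1])
s=monitor.state();p=s['tool_pos'];print(p,s['gripper_width'],s['contact_force'])
yaw=2*np.arctan2(s['tool_rot'][2],s['tool_rot'][1]);c,ss=np.cos(yaw),np.sin(yaw);print("pred",p[0]+.091*c+.007*ss,p[1]+.091*ss-.007*c)
b=cen(g,(252,308,270,324),"red");print(b,atz(g,b,.020))
E
```

```text
[0.46895051 0.15873679 0.03165391] 0.15481841055110226 [-1.34407132  0.26517784  1.36627623]
pred 0.5602161131387657 0.15950442396801376
(np.float64(260.5156626506024), np.float64(316.4265060240964)) [0.55818093 0.16040778 0.02      ]
```

View pics/b16.png

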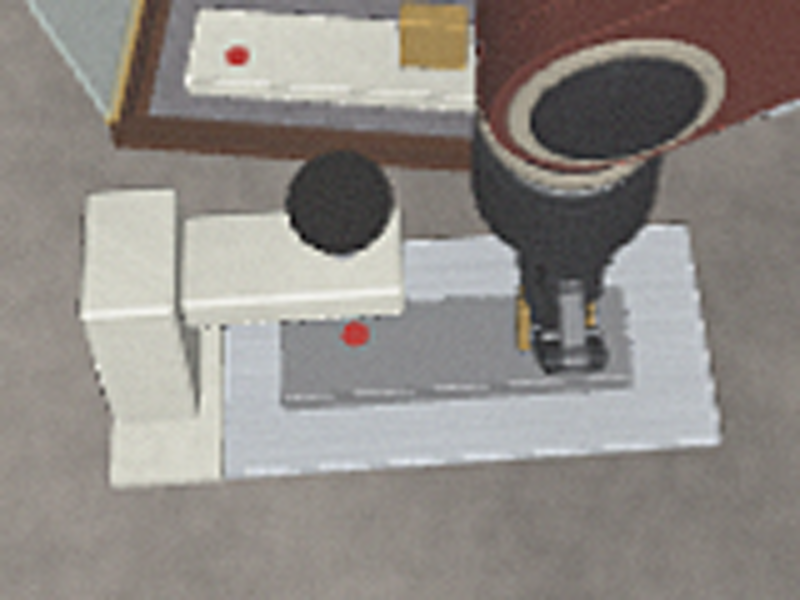

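Emit:
step_arm(motion=[[0.003, 0, -0.002, 0, 0, 0, 255], [0.003, 0, -0.002, 0, 0, 0, 255], [0.003, 0, -0.002, 0, 0, 0, 180], [0.003, 0, -0.002, 0, 0, 0, 130], [0.003, 0, -0.002, 0, 0, 0, 130], [0.003, 0, 0.04, 0, 0, 0, 130], [0.003, 0, 0.12, 0, 0, 0, 130], [0.003, 0, 0.22, 0, 0, 0, 130], [-0.05, 0, 0.31, 0, 0, 0, 130], [-0.05, 0, 0.31, 0, 0, 0, 255]])

```text
time: 35.3
tool_pos: [0.4471, 0.1594, 0.1944]
tool_rot: [-0.001, 0.999, 0.043, 0.006]
contact_force: [0.0, 0.1, -0.1]
gripper_width: 0.332
```

Emit:
step_arm(motion=[[0, 0, 0, 0, 0, 0, 255], [0, 0, 0, 0, 0, 0, 255], [0, 0, 0, 0, 0, 0, 255]])

```text
time: 35.6
tool_pos: [0.4436, 0.1582, 0.1842]
tool_rot: [0.0, 0.999, 0.042, -0.002]
contact_force: [-0.1, 0.4, -0.2]
gripper_width: 0.0
```

```bash
python3 - <<'E'
from bars import *
g=grab("side")
cv2.imwrite("pics/b17.png",cv2.resize(g["pixels"][250:370,190:350],(800,600),interpolation=cv2.INTER_CUBIC)[:,:,::-1])
s=monitor.state();p=s['tool_pos'];print(p,s['gripper_width'],s['contact_force'])
b=cen(g,(252,308,270,324),"red");print(b,atz(g,b,.020))
E
```

```text
[0.44370594 0.15827066 0.18433003] -0.0029772008743739185 [ 0.717045    0.3527699  -0.45075715]
(np.float64(259.72712933753945), np.float64(316.3272870662461)) [0.56000992 0.16020179 0.02      ]
```

View pics/b17.png

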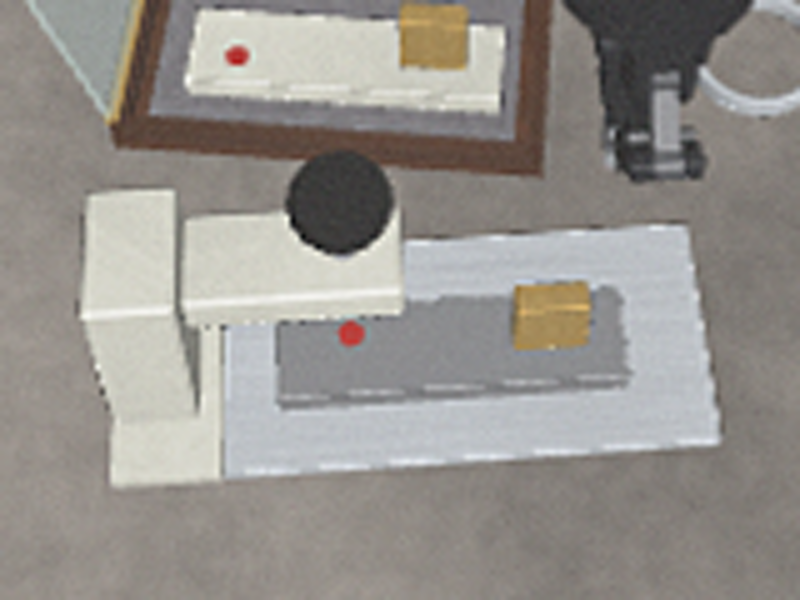

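Emit:
step_arm(motion=[[0.08, 0, 0, 0, 0, 0, 255], [0.17, 0.001, 0, 0, 0, 0, 255], [0.232, 0.001, 0, 0, 0, 0, 255], [0.232, 0.001, 0, 0, 0, 0, 255], [0.232, 0.001, -0.03, 0, 0, 0, 255], [0.232, 0.001, -0.056, 0, 0, 0, 255], [0.232, 0.001, -0.056, 0, 0, 0, 255], [0.232, 0.001, -0.056, 0, 0, 0, 255]])

```text
time: 36.45
tool_pos: [0.5591, 0.159, 0.1574]
tool_rot: [0.0, 0.999, 0.043, -0.001]
contact_force: [0.5, 0.5, 0.5]
gripper_width: -0.0
```

Emit:
step_arm(motion=[[0, 0, -0.01, 0, 0, 0, 255], [0, 0, -0.02, 0, 0, 0, 255], [0, 0, -0.03, 0, 0, 0, 255], [0, 0, -0.038, 0, 0, 0, 255], [0, 0, -0.038, 0, 0, 0, 255]])

```text
time: 36.95
tool_pos: [0.561, 0.1592, 0.1399]
tool_rot: [-0.0, 0.999, 0.042, 0.001]
contact_force: [-0.5, 0.4, 5.2]
gripper_width: -0.001
```

Emit:
step_arm(motion=[[0, 0, -0.006, 0, 0, 0, 255], [0, 0, -0.012, 0, 0, 0, 255], [0, 0, -0.018, 0, 0, 0, 255], [0, 0, -0.02, 0, 0, 0, 255], [0, 0, -0.02, 0, 0, 0, 255], [0, 0, -0.02, 0, 0, 0, 255]])

```text
time: 37.55
tool_pos: [0.561, 0.1592, 0.1319]
tool_rot: [-0.0, 0.999, 0.042, 0.0]
contact_force: [-4.0, -0.5, 11.8]
gripper_width: 0.001
```

```bash
python3 - <<'E'
from bars import *
g=grab("side")
cv2.imwrite("pics/b18.png",cv2.resize(g["pixels"][250:370,190:350],(800,600),interpolation=cv2.INTER_CUBIC)[:,:,::-1])
s=monitor.state();print(s['tool_pos'],s['contact_force'])
E
```

```text
[0.56102766 0.15922542 0.13191265] [-4.7512811   0.22044558 11.57115734]
```

View pics/b18.png

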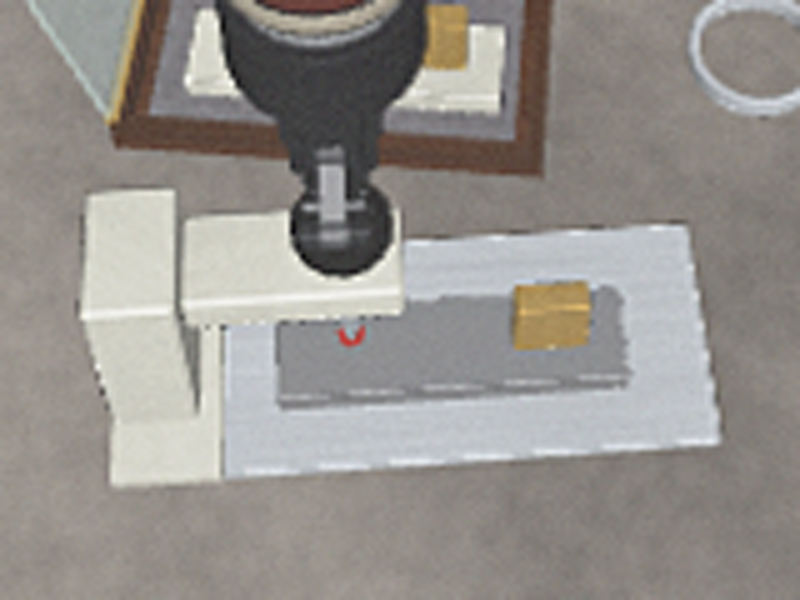

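Needle point is in the grey bar's spot. Raise and fetch grey.

Emit:
step_arm(motion=[[0, 0, 0.03, 0, 0, 0, 255], [0, 0, 0.1, 0, 0, 0, 255], [-0.06, 0, 0.12, 0, 0, 0, 255], [-0.14, 0, 0.12, 0, 0, 0, 130], [-0.182, -0.001, 0.12, 0, 0, 0, 130], [-0.182, -0.001, 0.08, 0, 0, 0, 130], [-0.182, -0.001, 0, 0, 0, 0, 130], [-0.182, -0.001, -0.08, 0, 0, 0, 130], [-0.182, -0.001, -0.08, 0, 0, 0, 130], [-0.182, -0.001, -0.08, 0, 0, 0, 130]])

```text
time: 38.6
tool_pos: [0.469, 0.1584, 0.0895]
tool_rot: [0.0, 0.999, 0.042, -0.001]
contact_force: [0.4, 1.1, -0.7]
gripper_width: 0.495
```

```bash
python3 - <<'E'
from bars import *
g=grab("side")
cv2.imwrite("pics/b19.png",cv2.resize(g["pixels"][250:370,190:350],(800,600),interpolation=cv2.INTER_CUBIC)[:,:,::-1])
s=monitor.state();print(s['tool_pos'],s['gripper_width'])
E
```

```text
[0.4704884  0.15864435 0.09121793] 0.49016369160678125
```

View pics/b19.png

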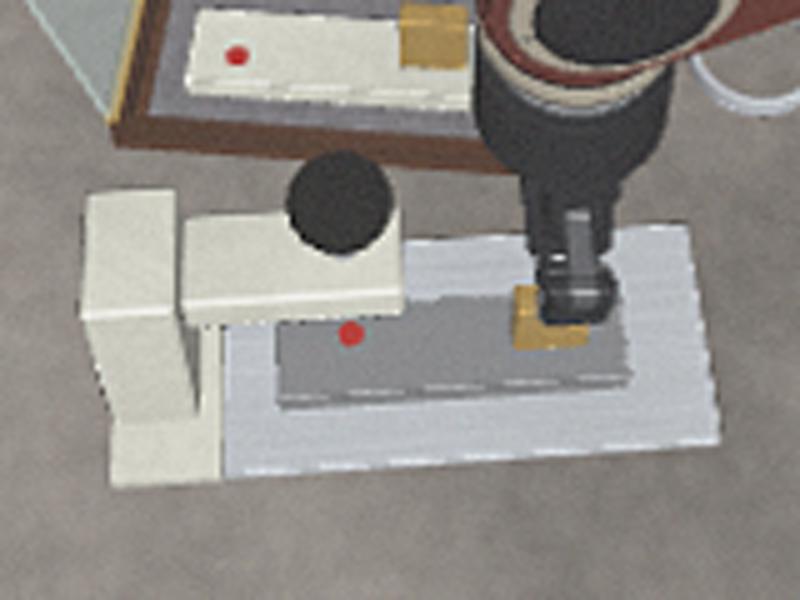

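The needle is back up. Grip.

Emit:
step_arm(motion=[[0, 0, -0.05, 0, 0, 0, 130], [0, 0, -0.1, 0, 0, 0, 130], [0, 0, -0.118, 0, 0, 0, 130], [0, 0, -0.118, 0, 0, 0, 130], [0, 0, -0.118, 0, 0, 0, 180], [0, 0, -0.118, 0, 0, 0, 255], [0, 0, -0.118, 0, 0, 0, 255], [0, 0, -0.118, 0, 0, 0, 255], [0, 0, -0.118, 0, 0, 0, 255]])

```text
time: 39.55
tool_pos: [0.4714, 0.1589, 0.0328]
tool_rot: [-0.0, 0.999, 0.042, 0.002]
contact_force: [-0.5, -0.1, 6.6]
gripper_width: 0.155
```

Emit:
step_arm(motion=[[0, 0, 0.008, 0, 0, 0, 255], [-0.03, -0.0025, 0.01, 0, 0, 0, 255], [-0.08, -0.0065, 0.01, 0, 0, 0, 255], [-0.13, -0.011, 0.01, 0, 0, 0, 255], [-0.17, -0.0145, 0.01, 0, 0, 0, 255], [-0.18, -0.0145, 0.04, 0, 0, 0, 255], [-0.18, -0.0145, 0.1, 0, 0, 0, 255], [-0.18, -0.0145, 0.18, 0, 0, 0, 255], [-0.18, -0.0145, 0.18, 0, 0, 0, 255], [-0.18, -0.0145, 0.18, 0, 0, 0, 255]])

```text
time: 40.55
tool_pos: [0.3801, 0.1514, 0.1217]
tool_rot: [-0.0, 0.999, 0.042, 0.001]
contact_force: [-0.3, 0.2, -1.2]
gripper_width: 0.154
```

```bash
python3 - <<'E'
from bars import *
g=grab("side");save(g,"b20",scale=1.4)
s=monitor.state();print(s['tool_pos'],s['tool_rot'],s['gripper_width'],s['contact_force'])
E
```

```text
[0.37906439 0.15119981 0.12014217] [ 4.61605264e-05  9.99101665e-01  4.23760928e-02 -3.57045158e-04] 0.15033462933659336 [ 0.34504484 -0.01195225 -0.93416028]
```

View pics/b20.png

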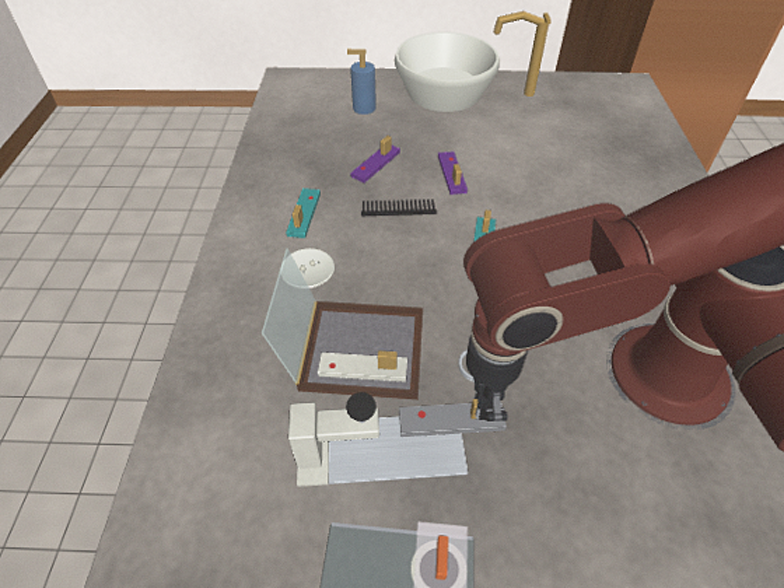

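Emit:
step_arm(motion=[[0, -0.06, 0, 0, 0, -0.03, 255], [0, -0.15, 0, 0, 0, -0.06, 255], [0, -0.24, 0, 0, 0, -0.091, 255], [0.02, -0.33, 0, 0, 0, -0.091, 255], [0.05, -0.42, 0, 0, 0, -0.091, 255], [0.12, -0.455, 0, 0, 0, -0.091, 255], [0.2, -0.455, 0, 0, 0, -0.091, 255], [0.27, -0.455, 0, 0, 0, -0.091, 255], [0.292, -0.455, 0, 0, 0, -0.091, 255], [0.292, -0.455, 0, 0, 0, -0.091, 255]])

```text
time: 41.6
tool_pos: [0.5251, -0.0759, 0.1186]
tool_rot: [-0.001, 1.0, -0.026, -0.002]
contact_force: [-1.8, 0.7, -1.2]
gripper_width: 0.154
```

Emit:
step_arm(motion=[[0, 0, 0, 0, 0, 0, 255], [0, 0, -0.06, 0, 0, 0, 255], [0, 0, -0.12, 0, 0, 0, 255], [0, 0, -0.148, 0, 0, 0, 255], [0, 0, -0.148, 0, 0, 0, 255], [0, 0, -0.148, 0, 0, 0, 255]])

```text
time: 42.2
tool_pos: [0.5255, -0.0762, 0.0474]
tool_rot: [0.0, 1.0, -0.026, 0.0]
contact_force: [0.1, -0.2, -0.7]
gripper_width: 0.15
```

```bash
python3 - <<'E'
from bars import *
g=grab("side")
cv2.imwrite("pics/b21.png",cv2.resize(g["pixels"][190:310,180:340],(800,600),interpolation=cv2.INTER_CUBIC)[:,:,::-1])
s=monitor.state();print(s['tool_pos'],s['tool_rot'],s['gripper_width'],s['contact_force'])
E
```

```text
[ 0.52630806 -0.07648497  0.04820526] [ 3.12263321e-04  9.99664663e-01 -2.58691012e-02  1.11958572e-03] 0.15489470430365468 [-0.70848756  0.74881097 -0.03231745]
```

View pics/b21.png

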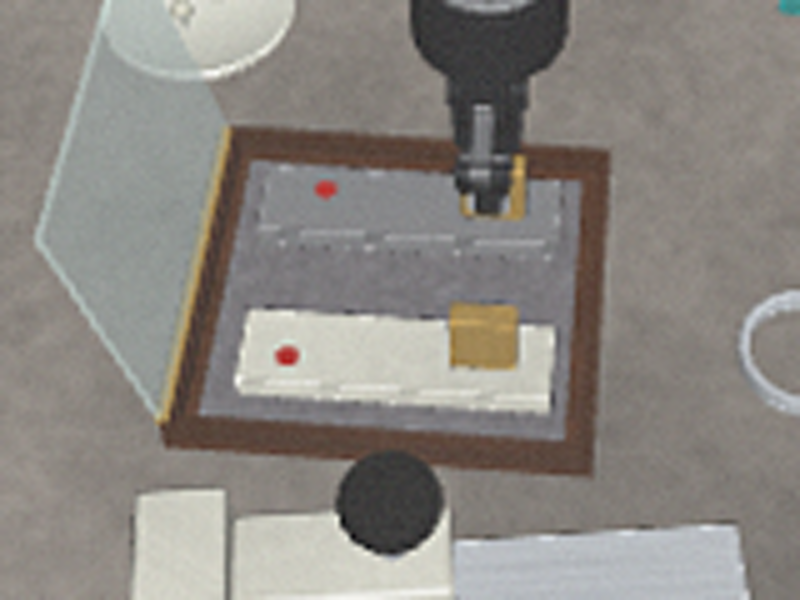

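Emit:
step_arm(motion=[[0, 0, -0.014, 0, 0, 0, 255], [0, 0, -0.024, 0, 0, 0, 255], [0, 0, -0.027, 0, 0, 0, 255], [0, 0, -0.027, 0, 0, 0, 255]])

```text
time: 42.65
tool_pos: [0.5267, -0.0766, 0.0348]
tool_rot: [0.0, 1.0, -0.026, 0.001]
contact_force: [-2.5, 0.3, 6.3]
gripper_width: 0.153
```

Emit:
step_arm(motion=[[0, 0, 0, 0, 0, 0, 180], [0, 0, 0, 0, 0, 0, 130], [0, 0, 0, 0, 0, 0, 130], [0, 0, 0, 0, 0, 0, 130], [0, 0, 0.05, 0, 0, 0, 130], [0, 0, 0.12, 0, 0, 0, 130], [-0.05, 0, 0.21, 0, 0, 0, 130], [-0.15, 0, 0.3, 0, 0, 0, 130], [-0.25, 0, 0.3, 0, 0, 0, 130], [-0.25, -0.1, 0.3, 0, 0, 0, 130]])

```text
time: 43.65
tool_pos: [0.3989, -0.1211, 0.1846]
tool_rot: [0.0, 1.0, -0.023, 0.002]
contact_force: [2.7, -1.8, -0.6]
gripper_width: 0.493
```

Emit:
step_arm(motion=[[0, -0.1, 0, 0, 0, 0, 130], [0, -0.2, 0, 0, 0, 0, 130], [0, -0.3, 0, 0, 0, 0, 130], [0, -0.4, 0, 0, 0, 0, 130], [0, -0.4, 0, 0, 0, 0, 130], [0, -0.4, 0, 0, 0, 0, 130]])

```text
time: 44.25
tool_pos: [0.4007, -0.3247, 0.1825]
tool_rot: [-0.001, 1.0, -0.027, -0.0]
contact_force: [0.1, 1.2, 0.0]
gripper_width: 0.492
```

```bash
python3 - <<'E'
from bars import *
g=grab("side");f=grab("top")
save(g,"b22",scale=1.4);save(f,"t22",scale=1.4)
cv2.imwrite("pics/z22.png",cv2.resize(f["pixels"][150:270,110:310],(800,480),interpolation=cv2.INTER_CUBIC)[:,:,::-1])
s=monitor.state();print(s['tool_pos'],s['gripper_width'],s['contact_force'],s['time'])
E
```

```text
[ 0.40111747 -0.32322055  0.18265473] 0.4893151951794458 [-0.59043367 -0.56463681  0.42802007] 44.35
```

View pics/b22.png

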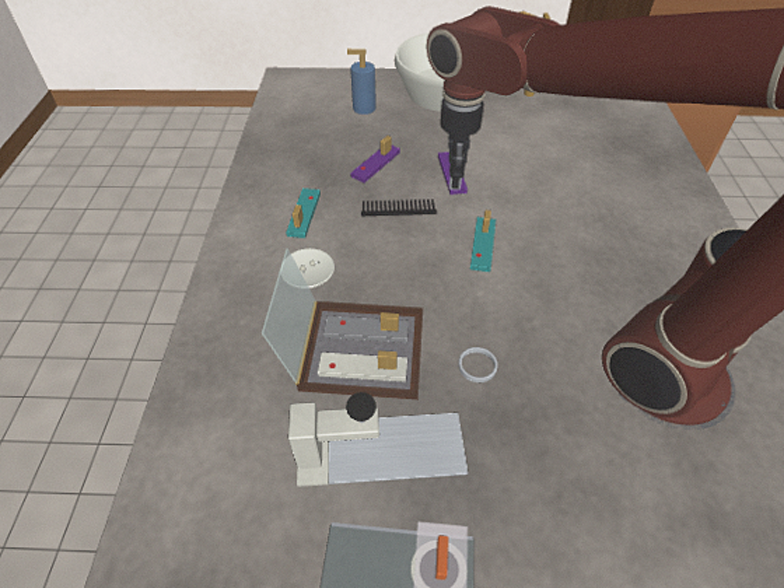

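View pics/t22.png

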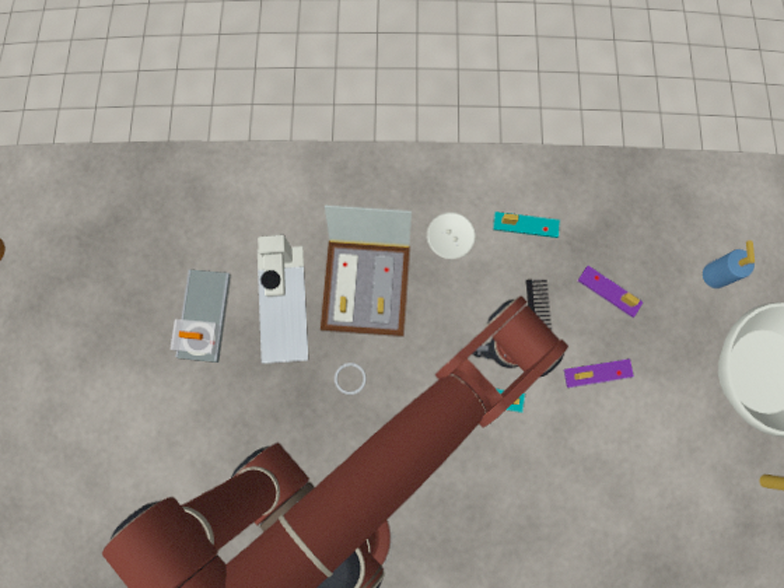

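View pics/z22.png

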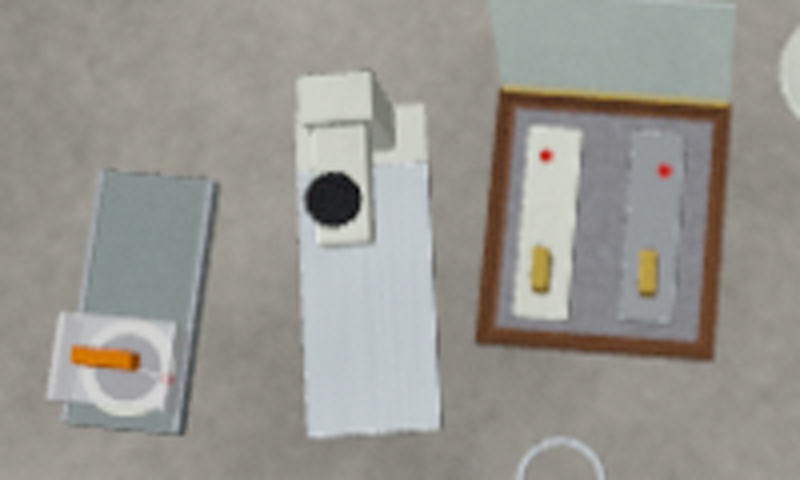

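Both bars lie flat in the tray. Through the guard the pointer line meets the red mark at (165,378), and the needle cap is back up. No black bar appears in any view, so I'm handing in.

```bash
python3 -c "
from plant import manip
print(manip.job_done())"
```

```text
the job is handed in; nothing more can be done
None
```

I finished every step for the bars that are there and handed the job in at about 44 s; the hand-in gives no verdict. No black bar appeared in any view, so only white and grey were marked.

**Dial and guard:** I turned the dial about 85° clockwise. The side camera then read the pointer and the mark both at about -104°. I slid the guard until it stopped against about 21 N, with the ridge directly over the dial axis. The ridge moved only about 115 mm of the 120 mm travel, so I think the guard started slightly closed. That is above the required 112 mm.

**Bars:** White was pressed first, then grey. In both cases the pictures show the needle point inside the red spot, and the cap force (12–16 N) was above what the spring alone gives. Both bars were then laid in the tray.

**Last pictures:**
- Both bars are flat in the tray, side by side, with their pulls up.
- The needle is back up.
- The guard is home, and the pointer meets the mark through it. The glare of the clear plate kept me from measuring that angle again.
- The bangle and saucer look unmoved. The arm partly hides the comb in the top view, but it is in place in the side view.
- The arm is clear of everything.

The two cameras differed by 1–3 mm in places, within the 6 mm spot tolerance. I noticed no knocked bar and no slackened grip.

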